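# Recharge the adhesive feed block

## Robot

A 6-joint arm with a two-finger parallel gripper is mounted at the origin on a cart in front of the work surface, level with it; the furniture and walls round the work are solid. World frame = base frame: x ahead of the robot, y to its left, z up, the work surface at z = 0. Lengths are in m, angles in rad, forces in N, time in s.
With the tool pointing down it reaches from about 0.35 to 0.975 m from the base axis. Payload 4.9 kg.
Tool frame: the origin (TCP) lies at the very end of the fingers, on their centre line; the grasp point (between the pads) lies 19 mm behind it; z points along the fingers, y is the line along which they close (so a half turn about z gives the same grasp; the last joint's range is limited). The gripper opens to 85 mm and grips with 20 to 120 N. Pads are 22 mm wide; open, the fingers measure 114 mm over their backs; the gripper's body (76 mm by 85 mm) begins 54 mm behind the grasp point. The pads swing forward as they close: fully open they stand 13 mm farther back than shut.
Start: joints at [1.003, 0.053, 1.613, -0, 1.476, -0.119], TCP at [0.271, 0.563, 0.231] pointing down, gripper open.
Joint ranges: [-3.01, 3.01], [-1.01, 2.22], [0.06, 2.58], [-1.02, 4.17], [0.09, 2.62], [-3.14, 3.14]. Speed limits (rad/s): [2.57, 2.57, 3.14, 3.14, 3.14, 3.14].

## Interface

Orientations are given as a unit quaternion [w, x, y, z].
In Python, from plant import manip, vision, order gives the robot as it stands.
- The arm moves only by the tool play_rows, never from a script. Its argument "steps" is a list that holds one entry, the list of rows, each a list of 6 numbers: the shift along the tool's x, y, z in mm, then the turn, a rotation vector about the tool's x, y, z in degrees. A call has 1 to 12 rows; each row is the pose to reach, as a shift and turn from the pose commanded when the call began, along the tool's axes at that moment; what a row does not reach only later rows make up. A row lasts 1/12 s, in which the tool goes at most 41.7 mm and 7.16 degrees, less where a joint would pass 70% of its speed; a pose out of reach is approached as far as the arm can. A call with a gripper value outside its range is refused whole. "claw" is the gripper's target within -1 to 1 (fully open at 1, half-way at 0, shut at -1), set as the call begins (left out, the last holds). The fingers move at their own pace and stop on an object; the grip force is fixed at half the most. Time passes only in rows, so rows that repeat a pose let the fingers close. It gives the time, the measured TCP pose, the force, the opening and the grip force at its end, in the units of the state.
- manip.state(): the state, without advancing time (a new reading comes with each control period).
- vision.grab_frame(name): name is "side" or "top"; returns (picture, depth): 420x560x3 uint8, blue, green, red; 420x560 float32, m along the optical axis (not along the pixel's ray), 0 where there is no reading.
- vision.camera_info(name): a dict with "K" (3x3 intrinsics, pixels), "eye" and "orientation" of the camera in the world. Camera axes: x right, y down, z forward; pixel columns grow to the right and rows downward; lengths in m; the calibration is good to about 2 mm. A picture is of the moment at which its call begins. camera_info takes no time and is no camera call.
- order.job_done(): hands the job in; it is judged then, once.
The state is a dict: "time": time; "joint_pos": joint angles; "joint_vel": joint speeds; "joint_efforts": joint torques, N m; "tool_pos": TCP position; "tool_rot": TCP orientation; "contact_force": force on the tool from outside, world axes, zero at the start; "ft_torque": the same for the moment, N m; "gripper_width": opening from 0.0 (shut) to 1.0 (fully open); "grasp_force": force on a finger pad.
Only numpy, scipy, OpenCV 4.12 (cv2) and the standard library are available. Lean on these libraries where they do the work, as an engineer would, in place of code of your own. Each camera call takes 0.05 s, during which the arm holds its last target. There are 200 camera calls.

## Task

Recharge the adhesive feed block: first turn its selector to off, then prove its three bays clear one after the other, starting at the bay farthest from the selector, by lowering the metal plug gauge until it touches the bottom; a spacer left behind stops it high, and then goes into the steel tray and that bay is gauged again. Stand the gauge upright on the worktop and, with the selector still off, seat all the dark bottles that stand on the worktop upright and fully home in the bays, filling from the bay farthest from the selector without a gap and never pressing a bottle on a spacer. Finally turn the selector to the number of bottles loaded, so that no empty bay is fed.

Things in the scene. Friction and masses are not known exactly. Their poses are not given: they have to be found in the camera images.
- feed_block: Fixed aluminium block, 72 mm deep, deck at z = 56 mm, long axis y. Origin on the worktop under the middle bay; x back, y left. Three round wells, 44 mm wide, 50 deep, at y = +52 (first), 0, -52 (third); a finger slot 35 mm wide, 32 deep, open at both faces, crosses each from front to back (x). Left end y = +82; at the right a grey selector box, y -83 to -152, top z = 44.
- seat1: Floor of the first bay of the feed block (1 pip on the front face below it), a black rubber pad. Origin at the centre of its upper face, on the bay's axis; axes as the feed block's. The bay's mouth (the deck) is 50 mm above it.
- seat2: Floor of the second bay of the feed block (2 pips on the front face below it), a black rubber pad. Origin at the centre of its upper face, on the bay's axis; axes as the feed block's. The bay's mouth (the deck) is 50 mm above it.
- seat3: Floor of the third bay of the feed block (3 pips on the front face below it), a black rubber pad. Origin at the centre of its upper face, on the bay's axis; axes as the feed block's. The bay's mouth (the deck) is 50 mm above it.
- selector (a joint): Selector knob on the grey box, vertical axis, grows clockwise seen from above. Four click stops: 0 rad = off (ring mark), 0.5 = 1 bay (1 pip), 1.0 = 2 bays (2 pips), 1.5 = 3 bays (3 pips); let go, it is drawn to the nearest stop. Under 0.3 N m. At value v its pointer points 0.75 - v rad anticlockwise (from above) of the block's -x.
- selector_grip (a point): On the knob's axis at the height to grip, 81 mm above the worktop. The grip is an upright bar 14 mm thick, 38 mm long; its top is 7 mm above this point, the 40 mm disc under it 23 mm below. The frame turns with the knob: x along the bar, pointer line on its -x half.
- gauge: Metal plug gauge, 100 mm tall, 140 g, upright on the worktop at the start. Origin at the centre of its foot, z up. Plug 37 mm wide from 0 to 50 mm, ringed handle 24 mm wide from 52 to 92, head 30 mm wide at 94 to 100. In a clear bay its foot reaches the floor pad, shoulder flush with the deck; on a spacer it stops 40 mm higher, 10 mm into the bay.
- spacer1: Black plastic spacer left behind in the first bay, or absent (one or two of the three are there). Disc 40 mm wide, 18 high, on it a pull stem 17 mm wide from 20 to 40 mm; 60 g. Origin at the centre of its foot, z up. Stands loose on the bay's floor, stem top 10 mm below the deck; pinch the stem from above, fingers in the slot before and behind it.
- spacer2: Black plastic spacer left behind in the second bay, or absent (one or two of the three are there). Disc 40 mm wide, 18 high, on it a pull stem 17 mm wide from 20 to 40 mm; 60 g. Origin at the centre of its foot, z up. Stands loose on the bay's floor, stem top 10 mm below the deck; pinch the stem from above, fingers in the slot before and behind it.
- spacer3: Black plastic spacer left behind in the third bay, or absent (one or two of the three are there). Disc 40 mm wide, 18 high, on it a pull stem 17 mm wide from 20 to 40 mm; 60 g. Origin at the centre of its foot, z up. Stands loose on the bay's floor, stem top 10 mm below the deck; pinch the stem from above, fingers in the slot before and behind it.
- bottle1: Dark capped bottle, 85 mm tall, about 90 g, upright on the worktop at the start; two or three are there, all alike. Origin at the centre of its foot, z up. Body 40 mm wide, straight to about 55 mm, shoulder to 73, cap 20 mm wide to 85. Home in a bay its foot is on the floor pad, 35 mm above the deck; fingers on its body may enter the finger slot.
- bottle2: Dark capped bottle, 85 mm tall, about 90 g, upright on the worktop at the start; two or three are there, all alike. Origin at the centre of its foot, z up. Body 40 mm wide, straight to about 55 mm, shoulder to 73, cap 20 mm wide to 85. Home in a bay its foot is on the floor pad, 35 mm above the deck; fingers on its body may enter the finger slot.
- bottle3: Dark capped bottle, 85 mm tall, about 90 g, upright on the worktop at the start; two or three are there, all alike. Origin at the centre of its foot, z up. Body 40 mm wide, straight to about 55 mm, shoulder to 73, cap 20 mm wide to 85. Home in a bay its foot is on the floor pad, 35 mm above the deck; fingers on its body may enter the finger slot.
- tray: Open steel tray for spacers, loose on the worktop, 400 g, 100 x 100 mm, walls 2.5 mm thick and 16 mm high, floor 2.5 mm thick. Origin on the worktop under its centre.
- screwdriver: Screwdriver, 157 mm long, 19 mm high, lying in front of the block: leave it alone. Origin on the worktop under its centre, long axis y.
- parts_tub: Round shallow tub, 69 mm wide, 30 mm high, front right: leave it alone.
- grease_pot: White pot with a lid, 54 mm wide, 36 mm high, at the left: leave it alone.

How it is judged:
By the outcome, as a careful person would: the job done as asked, in the order asked, and still so for the second after the job is handed in, with the robot touching nothing.
Of spacer1, spacer2, spacer3 only 1 to 2 are there at a start; the rules pass over those that are not, and their reading is None.
Of bottle1, bottle2, bottle3 only 2 to 3 are there at a start; the rules pass over those that are not, and their reading is None.
At some moment in a run one of tray may be knocked a few centimetres aside while the robot is not near it.
It also fails if it takes over 210 s, if anything falls off the work surface, if the arm or the gripper's body presses on something with over 40 N, if the wrist force passes 120 N, or if a joint passes its speed limit or range.

## Working session

There is one attempt and no reset: what is moved stays moved. The work goes in short steps, Python scripts to look and compute and a tool call to move; the robot and the scene stay as the last step left them, time stands still between calls to the robot, and variables do not carry over. Pictures are saved under pics/ and viewed, at most 14 in all, crops included, and the job is handed in when it is done.

Besides the shell and the picture viewer there is one more tool, called after "Request:" in YAML: its name, and indented under it one key for each argument. play_rows: Moves the arm, as the interface text tells. Its arguments: {"type":"object","properties":{"steps":{"type":"array"},"claw":{"type":"number"}},"required":["steps"]}

```bash
mkdir -p pics
cat > h.py <<'E'
import sys; sys.path.insert(0,'.')
from plant import manip, vision, order
import numpy as np, cv2
from scipy.spatial.transform import Rotation as R
def rot(q): return R.from_quat([q[1],q[2],q[3],q[0]])
def cam(n):
    c=vision.camera_info(n); o=np.array(c['orientation'],float)
    M=o if o.shape==(3,3) else rot(o).as_matrix()
    return np.array(c['K']),np.array(c['eye']),M
def cloud(n,d):
    K,e,M=cam(n); v,u=np.indices(d.shape)
    p=np.stack([(u-K[0,2])/K[0,0]*d,(v-K[1,2])/K[1,1]*d,d],-1)
    return p@M.T+e
def at_z(n,u,v,z):
    K,e,M=cam(n); r=M@np.array([(u-K[0,2])/K[0,0],(v-K[1,2])/K[1,1],1]); return e+r*(z-e[2])/r[2]
def proj(n,p):
    K,e,M=cam(n); q=(np.array(p)-e)@M; q=q@K.T; return q[...,:2]/q[...,2:]
def tool(dx): # world delta mm -> tool axes
    return rot(manip.state()['tool_rot']).inv().apply(dx)
E
python3 - <<'E'
from h import *
s=manip.state(); print({k:np.round(v,3).tolist() for k,v in s.items()})
for n in('top','side'):
    K,e,M=cam(n);print(n,K.tolist(),e,M.round(3).tolist())
    p,d=vision.grab_frame(n); np.savez(f'{n}0.npz',p=p,d=d); cv2.imwrite(f'pics/{n}0.png',cv2.resize(p,(800,600)))
E
```

```text
{'time': 0.0, 'joint_pos': [1.003, 0.053, 1.614, -0.0, 1.476, -0.119], 'joint_vel': [-0.001, -0.001, 0.001, 0.0, 0.002, -0.002], 'joint_efforts': [0.001, -39.367, -37.018, -0.0, 0.007, 0.0], 'tool_pos': [0.271, 0.563, 0.23], 'tool_rot': [-0.0, 0.223, 0.975, -0.001], 'contact_force': [-0.422, -0.237, 0.057], 'ft_torque': [-0.011, 0.015, 0.016], 'grasp_force': 0.0, 'gripper_width': 1.003}
top [[542.6613865126503, 0.0, 266.2526412749548], [0.0, 542.6613865126503, 209.25485141393892], [0.0, 0.0, 1.0]] [ 0.25918431 -0.00343976  1.23078452] [[0.013, -0.986, 0.168], [-1.0, -0.011, 0.014], [-0.012, -0.168, -0.986]]
side [[389.0019596438661, 0.0, 281.50996983627317], [0.0, 389.0019596438661, 210.97606001350746], [0.0, 0.0, 1.0]] [ 0.23299171 -0.62734326  0.62590832] [[0.948, -0.222, 0.228], [-0.318, -0.613, 0.723], [-0.021, -0.758, -0.652]]
```

View pics/top0.png

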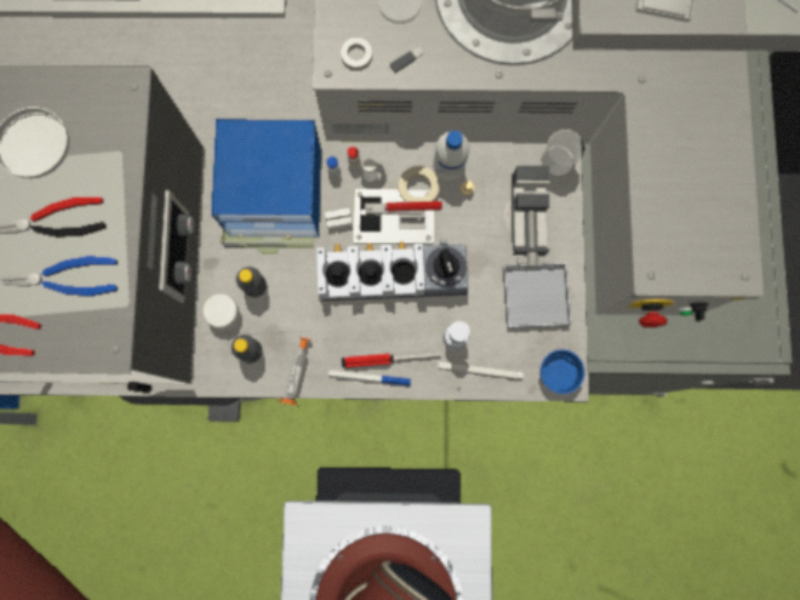

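View pics/side0.png

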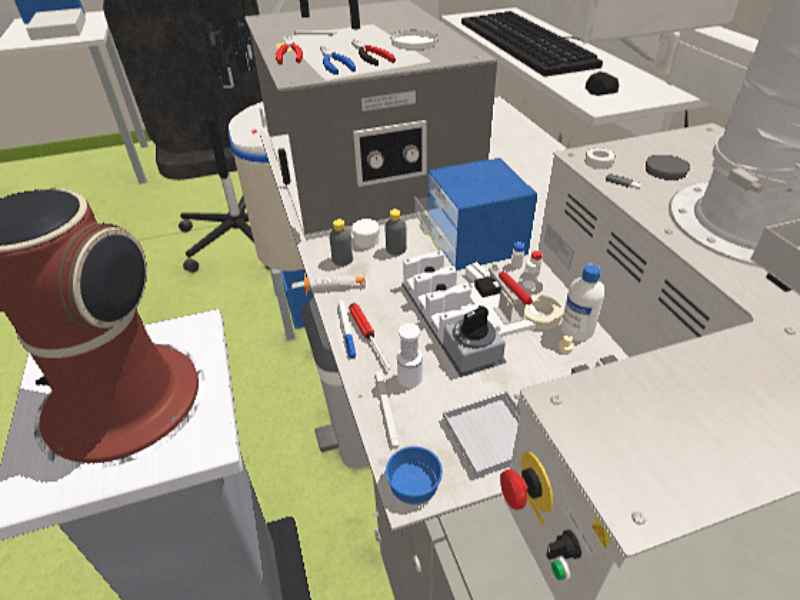

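Top view (800 px scale): block spans (318–467, 245–300), knob at (447,264), tray at (537,297), gauge at (457,335), and two bottles at (250,282) and (245,348). The pot is at (220,311), the tub at (562,371) and the screwdriver at (390,360). Next I take the positions from depth.

Run:
```python
from h import *
z=np.load('top0.npz');p,d=z['p'],z['d'];C=cloud('top',d)
print('tcp proj',proj('top',[.271,.563,.23]),proj('side',[.271,.563,.23]))
def comp(name,u0,v0,r,zl,zh):
    m=np.zeros(d.shape,bool);m[v0-r:v0+r,u0-r:u0+r]=1
    m&=(C[...,2]>zl)&(C[...,2]<zh);q=C[m]
    if len(q)==0: print(name,'none');return
    print(name,len(q),'mid',((q.min(0)+q.max(0))/2).round(4),'span',np.ptp(q,axis=0).round(3),'mean',q.mean(0).round(4))
for n,u,v in(('b1',172,194),('b2',168,242),('ga',319,233),('pot',154,218)):
    comp(n,u,v,18,.02,.2); comp(n+'top',u,v,18,.076 if n!='ga' else .09,.12)
comp('tray',376,208,32,.008,.03); comp('table',300,270,6,-.02,.02)
m=np.zeros(d.shape,bool);m[165:215,218:332]=1;m&=abs(C[...,2]-.056)<.006;q=C[m][:,:2].astype(np.float32)
(c,wh,a)=cv2.minAreaRect(q);print('deck',c,wh,a,C[m][:,2].mean())
m=np.zeros(d.shape,bool);m[165:215,290:332]=1;m&=(C[...,2]>.08)&(C[...,2]<.1);q=C[m]
print('knob',cv2.minAreaRect(q[:,:2].astype(np.float32)),q.mean(0))
c=p[155:225,215:335];cv2.imwrite('pics/c1.png',cv2.resize(c,(800,467),interpolation=cv2.INTER_CUBIC))
```

```text
tcp proj [-35.64581636 291.24971181] [166.27008846  59.94456161]
b1 381 mid [0.4944 0.2259 0.0547] span [0.077 0.08  0.069] mean [0.4837 0.2182 0.0587]
b1top 68 mid [0.4887 0.2167 0.0829] span [0.018 0.018 0.012] mean [0.4884 0.2167 0.0842]
b2 392 mid [0.396  0.2364 0.0566] span [0.066 0.072 0.072] mean [0.3884 0.2241 0.0578]
b2top 71 mid [0.3819 0.2201 0.0852] span [0.017 0.019 0.014] mean [0.3823 0.2198 0.0848]
ga 272 mid [ 0.4039 -0.1029  0.0626] span [0.033 0.035 0.084] mean [ 0.4023 -0.1016  0.0781]
gatop 158 mid [ 0.4061 -0.104   0.0989] span [0.028 0.028 0.012] mean [ 0.4058 -0.104   0.0994]
pot 497 mid [0.4399 0.2642 0.0436] span [0.081 0.091 0.047] mean [0.4426 0.2625 0.0361]
pottop none
tray 348 mid [ 0.4817 -0.2372  0.019 ] span [0.126 0.11  0.022] mean [ 0.4899 -0.2339  0.0169]
table 144 mid [ 3.323e-01 -6.280e-02 -1.000e-04] span [0.025 0.025 0.011] mean [ 3.323e-01 -6.280e-02  1.000e-04]
deck (0.5065892934799194, 0.002668902277946472) (0.24127911031246185, 0.08651509135961533) 87.44633483886719 0.055293625305777916
knob ((0.5141028761863708, -0.08730807900428772), (0.038867779076099396, 0.014545544050633907), 17.286725997924805) [ 0.51368675 -0.08716612  0.08693112]
```

View pics/c1.png

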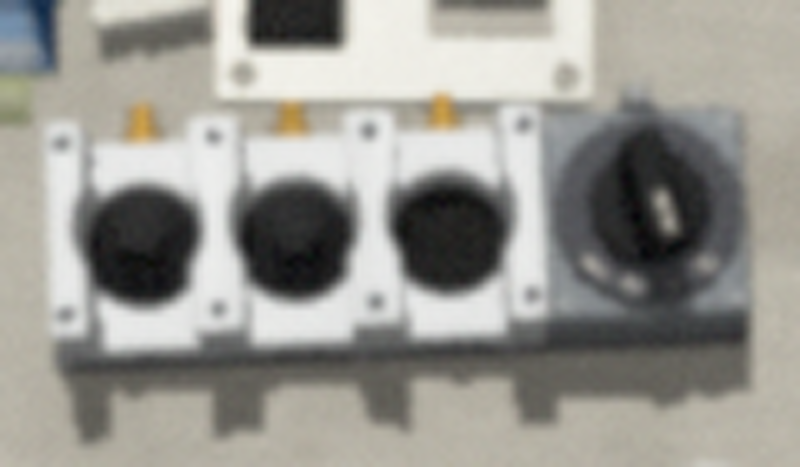

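Crop: spacer stems may be visible in bays 1 and 2, and bay 3 looks empty. The knob pointer points slightly right of down, which suggests v≈0.5. The outer deck screws are at crop (61,143), (523,124), (66,315) and (532,295).

```bash
cat >> h.py <<'E'
def plan(x,y,z,yaw=None,tilt=True):
    """target TCP (m), yaw = world angle(deg) of tool y mod 180; prints row"""
    s=manip.state(); Rt=rot(s['tool_rot']); dp=(np.array([x,y,z])-s['tool_pos'])*1000
    Y=Rt.as_matrix()[:,1]; cur=np.degrees(np.arctan2(Y[1],Y[0]))
    t=cur if yaw is None else cur+((yaw-cur+90)%180-90)
    c,n=np.cos(np.radians(t)),np.sin(np.radians(t))
    G=R.from_matrix(np.array([[-n,c,0],[c,n,0],[0,0,-1.]]).T) if False else R.from_matrix(np.column_stack([np.cross([c,n,0],[0,0,-1]),[c,n,0],[0,0,-1]]))
    rv=np.degrees((Rt.inv()*G).as_rotvec())
    print('yaw %.1f->%.1f row'%(cur,t),Rt.inv().apply(dp).round(1).tolist()+rv.round(1).tolist())
def st():
    s=manip.state();print('t%.2f'%s['time'],np.round(s['tool_pos'],4),'F',np.round(s['contact_force'],1),'w%.3f g%.1f'%(s['gripper_width'],s['grasp_force']),'q',np.round(s['joint_pos'],2))
E
python3 - <<'E'
from h import *
z=np.load('top0.npz');p,d=z['p'],z['d'];C=cloud('top',d)
S=[at_z('top',215+(a+.5)/6.667-.5,155+(b+.5)/6.667-.5,.056)[:2] for a,b in((61,143),(523,124),(66,315),(532,295))]
S=np.array(S);print(S.round(4),S.mean(0)); dv=(S[0]-S[1]+S[2]-S[3]);th=np.arctan2(-dv[0],dv[1]);print('yaw',np.degrees(th))
c=S.mean(0);ex=np.array([np.cos(th),np.sin(th)]);ey=np.array([-ex[1],ex[0]])
for k in(1,2,3):
    b=c+ey*(.052*(2-k)); m=np.hypot(C[...,0]-b[0],C[...,1]-b[1])<.007
    print('bay',k,b.round(4),'z in bay',C[...,2][m].round(3).min(),np.median(C[...,2][m]),C[...,2][m].max())
L=(C[...,1]>.25)&(C[...,2]>.1)&(C[...,0]>.1);print('cab',C[L].min(0),C[L].max(0))
k=np.array([.5141,-.0873])-c;print('knob in block',k@ex,k@ey)
m=(C[...,2]>.0)&(C[...,2]<.2)&(abs(C[...,0]-c[0])<.2)&(abs(C[...,1])<.2);print('maxz near',C[m][:,2].max(),C[m][C[m][:,2].argmax()])
# deck extents in block frame
m=np.zeros(d.shape,bool);m[165:215,210:340]=1;m&=abs(C[...,2]-.056)<.004;q=(C[m][:,:2]-c);print('deck x',np.percentile(q@ex,[0.5,2,98,99.5]),'y',np.percentile(q@ey,[1,99]))
plan(.30,.28,.23,87); plan(.514,-.087,.2,92.5)
E
```

```text
[[ 0.5336  0.1087]
 [ 0.5417 -0.0451]
 [ 0.4753  0.1055]
 [ 0.4838 -0.0484]] [0.50857766 0.03019041]
yaw 3.083367731424556
bay 1 [0.5058 0.0821] z in bay 0.04 0.046116275976072485 0.049245311132323444
bay 2 [0.5086 0.0302] z in bay 0.041 0.04500852438609737 0.04834557591027022
bay 3 [ 0.5114 -0.0217] z in bay -0.001 0.0055023155890485675 0.013001576301473916
cab [0.12817709 0.25000593 0.10000453] [0.8501482  0.55300043 0.61838988]
knob in block -0.0008053412098402252 -0.11761735889210419
maxz near 0.13906108506542503 [0.64775911 0.13753381 0.13906109]
deck x [-0.03660844 -0.03614783  0.0343357   0.03796517] y [-0.14090696  0.09001419]
yaw 64.3->87.0 row [-148.9, -242.0, 0.6, -0.1, -0.0, -22.7]
yaw 64.3->92.5 row [-500.9, -479.8, 30.9, -0.1, -0.0, -28.2]
```

Run:
```python
from h import *
z=np.load('top0.npz');d=z['d'];C=cloud('top',d)
for zl in(.05,.15,.25,.35,.45):
    L=(C[...,1]>.25)&(C[...,1]<.7)&(C[...,2]>zl)&(C[...,2]<zl+.1)&(C[...,0]>.2);print(zl,L.sum(),np.percentile(C[L],[1,99],axis=0).round(3).tolist() if L.sum() else '')
plan(.2,.45,.24,70);plan(.22,.33,.24,80);plan(.33,.2,.24,90); plan(.515,-.087,.2,107.4)
```

```text
0.05 2413 [[0.317, 0.251, 0.051], [0.717, 0.339, 0.149]]
0.15 5440 [[0.317, 0.259, 0.152], [0.848, 0.541, 0.249]]
0.25 23080 [[0.327, 0.309, 0.257], [0.716, 0.492, 0.315]]
0.35 0 
0.45 0 
yaw 64.3->70.0 row [15.0, -132.2, -9.6, -0.1, -0.0, -5.7]
yaw 64.3->80.0 row [-55.1, -231.7, -9.4, -0.1, -0.0, -15.7]
yaw 64.3->90.0 row [-210.6, -301.1, -9.3, -0.1, -0.0, -25.7]
yaw 64.3->107.4 row [-501.8, -479.3, 30.9, -0.1, -0.1, -43.1]
```

Request:
play_rows:
  steps:
    - [[15,-132,-10,0,0,-5],[15,-132,-10,0,0,-5],[15,-132,-10,0,0,-5],[15,-132,-10,0,0,-5],[-55,-232,-10,0,0,-15],[-55,-232,-10,0,0,-15],[-55,-232,-10,0,0,-15],[-55,-232,-10,0,0,-15],[-210,-301,-10,0,0,-25],[-210,-301,-10,0,0,-25],[-210,-301,-10,0,0,-25],[-210,-301,-10,0,0,-25]]
  claw: 1

```text
time: 1.1
tool_pos: [0.3226, 0.2093, 0.2414]
tool_rot: [0.001, 0.005, 1.0, 0.0]
contact_force: [-0.1, 1.3, -0.1]
gripper_width: 1.003
grasp_force: 0.0
```

Run:
```python
from h import *
st(); plan(.515,-.087,.13,107.4)
```

```text
t1.10 [0.3226 0.2093 0.2414] F [-0.1  1.3 -0.1] w1.003 g0.0 q [ 0.38 -0.59  2.12  0.    1.61 -1.18]
yaw 89.4->107.4 row [-195.5, -294.3, 111.4, 0.0, 0.1, -18.0]
```

Request:
play_rows:
  steps:
    - [[-195,-294,112,0,0,-18],[-195,-294,112,0,0,-18],[-195,-294,112,0,0,-18],[-195,-294,112,0,0,-18],[-195,-294,112,0,0,-18],[-195,-294,112,0,0,-18],[-195,-294,112,0,0,-18],[-195,-294,112,0,0,-18],[-195,-294,112,0,0,-18],[-195,-294,112,0,0,-18],[-195,-294,112,0,0,-18],[-195,-294,112,0,0,-18]]

```text
time: 2.1
tool_pos: [0.513, -0.0863, 0.1283]
tool_rot: [-0.001, -0.15, 0.989, 0.001]
contact_force: [0.4, 1.0, 0.1]
gripper_width: 0.998
grasp_force: 0.0
```

Run:
```python
from h import *
st(); plan(.515,-.087,.066,107.4)
p,d=vision.grab_frame('side'); cv2.imwrite('pics/s1.png',cv2.resize(p[130:300,250:450],(700,595),interpolation=cv2.INTER_CUBIC)); print(proj('side',np.array([[.515,-.087,.081]])))
```

```text
t2.10 [ 0.513  -0.0863  0.1283] F [0.4 1.  0.1] w0.998 g0.0 q [-0.31 -0.11  1.95  0.    1.3  -2.18]
yaw 107.2->107.4 row [-1.8, -1.4, 62.3, 0.1, -0.1, -0.2]
[[332.80363538 220.28534025]]
```

View pics/s1.png

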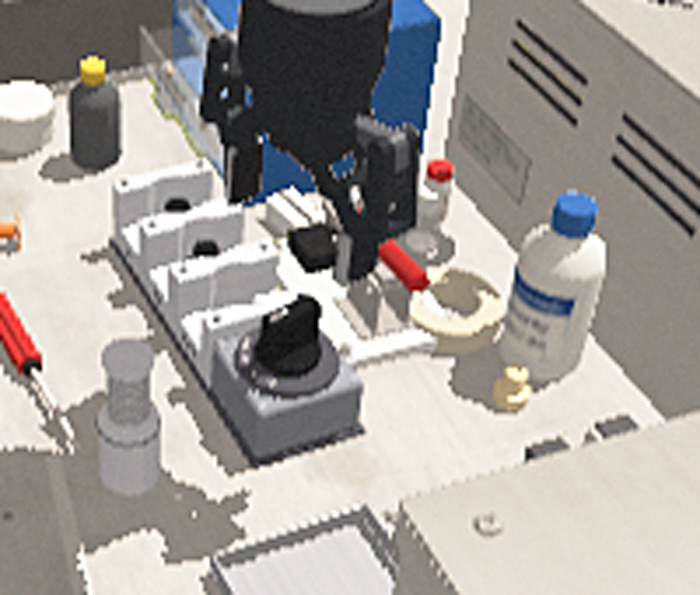

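The side crop shows the open fingers straddling the knob, which is at crop (285,345). The space below them is free.

Request:
play_rows:
  steps:
    - [[-2,-1,20,0,0,0],[-2,-1,40,0,0,0],[-2,-1,55,0,0,0],[-2,-1,62,0,0,0],[-2,-1,62,0,0,0],[-2,-1,62,0,0,0]]

```text
time: 2.65
tool_pos: [0.5154, -0.0857, 0.068]
tool_rot: [0.0, -0.151, 0.989, -0.0]
contact_force: [0.7, -0.5, 0.2]
gripper_width: 1.0
grasp_force: 0.0
```

Request:
play_rows:
  steps:
    - [[0,0,0,0,0,0],[0,0,0,0,0,0],[0,0,0,0,0,0],[0,0,0,0,0,0],[0,0,0,0,0,0],[0,0,0,0,0,0],[0,0,0,0,0,0],[0,0,0,0,0,0],[0,0,0,0,0,0],[0,0,0,0,0,0]]
  claw: -1

```text
time: 3.48
tool_pos: [0.5155, -0.0867, 0.0678]
tool_rot: [0.0, -0.15, 0.989, -0.0]
contact_force: [-1.4, -1.2, 3.8]
gripper_width: 0.15
grasp_force: 59.7
```

Run:
```python
from h import *
st(); plan(.515,-.087,.066,107.4+28.6)
```

```text
t3.48 [ 0.5155 -0.0867  0.0678] F [-1.4 -1.2  3.8] w0.150 g59.7 q [-0.31 -0.03  1.98 -0.    1.19 -2.18]
yaw 107.3->136.0 row [0.6, -0.2, 1.8, -0.0, 0.0, -28.7]
```

Gripped at a width of about 13 mm, which is the bar. Turning anticlockwise by 28.7°.

Request:
play_rows:
  steps:
    - [[0,0,0,0,0,-4],[0,0,0,0,0,-8],[0,0,0,0,0,-12],[0,0,0,0,0,-16],[0,0,0,0,0,-20],[0,0,0,0,0,-24],[0,0,0,0,0,-28],[0,0,0,0,0,-29],[0,0,0,0,0,-29],[0,0,0,0,0,-29]]

```text
time: 4.32
tool_pos: [0.5153, -0.0865, 0.0677]
tool_rot: [-0.0, -0.393, 0.92, 0.0]
contact_force: [-1.9, 0.0, 4.5]
gripper_width: 0.15
grasp_force: 60.0
```

Request:
play_rows:
  steps:
    - [[0,0,0,0,0,0],[0,0,0,0,0,0],[0,0,0,0,0,0],[0,0,0,0,0,0],[0,0,0,0,0,0],[0,0,-30,0,0,0],[0,0,-70,0,0,0],[0,0,-90,0,0,0],[0,0,-90,0,0,0]]
  claw: 1

```text
time: 5.07
tool_pos: [0.5188, -0.0875, 0.1639]
tool_rot: [0.004, -0.393, 0.92, -0.004]
contact_force: [0.4, -0.6, 0.5]
gripper_width: 1.002
grasp_force: 0.0
```

Run:
```python
from h import *
st(); plan(.406,-.104,.16,3)
p,d=vision.grab_frame('side'); C=cloud('side',d)
m=(C[...,2]>.076)&(C[...,2]<.1)&(np.hypot(C[...,0]-.515,C[...,1]+.087)<.025)
print(m.sum(),cv2.minAreaRect(C[m][:,:2].astype(np.float32)))
```

```text
t5.07 [ 0.5188 -0.0875  0.1639] F [ 0.4 -0.6  0.5] w1.002 g0.0 q [-0.31 -0.14  1.92  0.    1.36 -2.69]
yaw 136.3->183.0 row [89.9, 70.2, 2.7, -0.7, 0.0, -46.7]
122 ((0.5142783522605896, -0.08807233721017838), (0.03886352851986885, 0.013913263566792011), 45.649539947509766)
```

The knob bar now stands at 45.6°, where off should be 46°, so it is off. Next is the gauge.

Request:
play_rows:
  steps:
    - [[0,0,-10,0,0,7],[10,7,-10,0,0,14],[20,15,-10,0,0,21],[30,22,-10,0,0,28],[40,30,-10,0,0,35],[50,38,-10,0,0,42],[60,45,-10,0,0,49],[70,53,-10,0,0,56],[80,60,-10,0,0,63],[90,70,-10,0,0,70],[90,70,-10,0,0,77],[90,70,-10,0,0,84]]

```text
time: 6.12
tool_pos: [0.401, -0.1027, 0.1652]
tool_rot: [-0.001, 0.326, 0.945, 0.0]
contact_force: [-0.5, -0.3, -0.1]
gripper_width: 1.003
grasp_force: 0.0
```

Request:
play_rows:
  steps:
    - [[0,0,0,0,0,7],[0,0,0,0,0,14],[0,0,0,0,0,21],[0,0,0,0,0,28],[0,0,0,0,0,35],[0,0,0,0,0,42],[0,0,0,0,0,49],[0,0,0,0,0,49]]

```text
time: 6.78
tool_pos: [0.4015, -0.1027, 0.1654]
tool_rot: [-0.002, 0.687, 0.726, -0.0]
contact_force: [-0.8, -0.6, 0.1]
gripper_width: 0.999
grasp_force: 0.0
```

Run:
```python
from h import *
st(); plan(.406,-.104,.060,3)
```

```text
t6.78 [ 0.4015 -0.1027  0.1654] F [-0.8 -0.6  0.1] w0.999 g0.0 q [-0.43 -0.44  2.15  0.    1.44 -0.49]
yaw 3.2->3.0 row [-1.7, 4.7, 105.4, -0.2, -0.1, 0.2]
```

Request:
play_rows:
  steps:
    - [[-2,5,20,0,0,0],[-2,5,40,0,0,0],[-2,5,60,0,0,0],[-2,5,80,0,0,0],[-2,5,95,0,0,0],[-2,5,105,0,0,0],[-2,5,105,0,0,0],[-2,5,105,0,0,0]]

```text
time: 7.45
tool_pos: [0.407, -0.1046, 0.0616]
tool_rot: [-0.001, 0.686, 0.728, -0.0]
contact_force: [0.1, -0.8, -0.0]
gripper_width: 1.001
grasp_force: 0.0
```

Request:
play_rows:
  steps:
    - [[0,0,0,0,0,0],[0,0,0,0,0,0],[0,0,0,0,0,0],[0,0,0,0,0,0],[0,0,0,0,0,0],[0,0,0,0,0,0],[0,0,0,0,0,0],[0,0,0,0,0,0],[0,0,0,0,0,0],[0,0,0,0,0,0]]
  claw: -1

```text
time: 8.28
tool_pos: [0.4082, -0.1051, 0.0631]
tool_rot: [0.001, 0.687, 0.727, 0.0]
contact_force: [-1.0, 0.3, 5.8]
gripper_width: 0.316
grasp_force: 58.7
```

Run:
```python
from h import *
st(); plan(.406,-.104,.19,3)
plan(.5058,.0821,.19,3)
```

```text
t8.28 [ 0.4082 -0.1051  0.0631] F [-1.   0.3  5.8] w0.316 g58.7 q [-0.43 -0.29  2.22 -0.    1.21 -0.49]
yaw 3.3->3.0 row [1.2, -1.9, -126.9, 0.1, 0.0, 0.3]
yaw 3.3->3.0 row [181.2, 108.4, -126.9, 0.1, 0.0, 0.3]
```

Request:
play_rows:
  steps:
    - [[0,0,-40,0,0,0],[0,0,-80,0,0,0],[0,0,-120,0,0,0],[30,20,-127,0,0,0],[60,40,-127,0,0,0],[90,54,-127,0,0,0],[120,72,-127,0,0,0],[150,90,-127,0,0,0],[180,108,-127,0,0,0],[180,108,-127,0,0,0],[180,108,-127,0,0,0],[180,108,-127,0,0,0]]

```text
time: 9.28
tool_pos: [0.5044, 0.081, 0.1882]
tool_rot: [-0.001, 0.686, 0.727, -0.001]
contact_force: [-0.6, -0.2, -2.2]
gripper_width: 0.321
grasp_force: 59.6
```

Run:
```python
from h import *
st(); plan(.5058,.0821,.125,3)
p,d=vision.grab_frame('side'); C=cloud('side',d)
for lo,hi in((.13,.18),):
    m=(C[...,2]>lo)&(C[...,2]<hi)&(np.hypot(C[...,0]-.506,C[...,1]-.082)<.035); q=C[m]
    # fit circle r=18.5 to the visible plug surface
    from scipy.optimize import least_squares
    f=lambda c:np.hypot(q[:,0]-c[0],q[:,1]-c[1])-.0185
    r=least_squares(f,[.506,.082],loss='soft_l1',f_scale=.001);print(len(q),r.x,np.median(abs(r.fun)), q[:,2].min())
cv2.imwrite('pics/s2.png',cv2.resize(p[100:240,230:390],(686,600),interpolation=cv2.INTER_CUBIC))
```

```text
t9.28 [0.5044 0.081  0.1882] F [-0.6 -0.2 -2.2] w0.321 g59.6 q [ 0.01 -0.19  1.92 -0.    1.42 -0.04]
yaw 3.3->3.0 row [1.0, 1.6, 63.2, -0.1, 0.0, 0.3]
332 [0.5035588  0.08389986] 0.0008169838322807099 0.13010497486074274
```

View pics/s2.png

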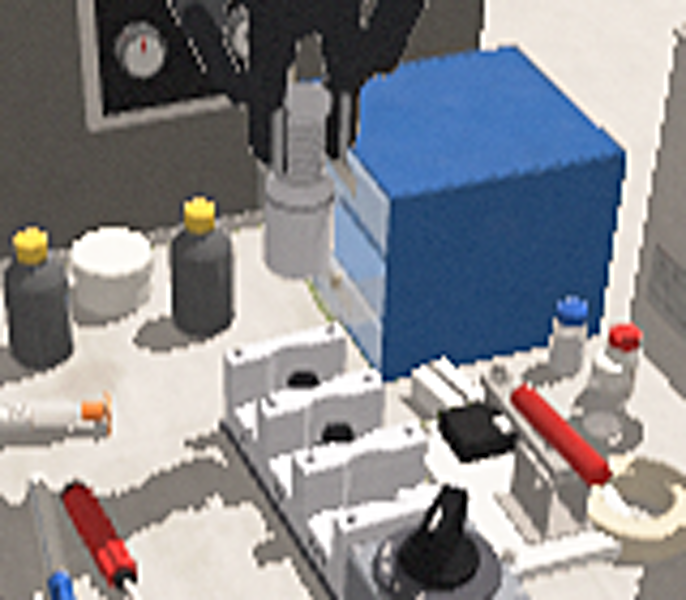

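The gauge hangs upright above the row at crop (297,230), with its plug vertical. Lowering into bay 1.

Request:
play_rows:
  steps:
    - [[-0.5,1.5,20,0,0,0],[-0.5,1.5,40,0,0,0],[-0.5,1.5,55,0,0,0],[-0.5,1.5,62,0,0,0],[-0.5,1.5,66,0,0,0],[-0.5,1.5,70,0,0,0],[-0.5,1.5,74,0,0,0],[-0.5,1.5,76,0,0,0],[-0.5,1.5,78,0,0,0],[-0.5,1.5,78,0,0,0]]

```text
time: 10.17
tool_pos: [0.5067, 0.0807, 0.1114]
tool_rot: [0.0, 0.687, 0.727, 0.0]
contact_force: [1.1, 0.0, -0.2]
gripper_width: 0.32
grasp_force: 59.6
```

Run:
```python
from h import *
st(); print(manip.state()['ft_torque'])
```

```text
t10.17 [0.5067 0.0807 0.1114] F [ 1.1  0.  -0.2] w0.320 g59.6 q [ 0.01 -0.11  1.98 -0.    1.27 -0.04]
[ 0.00884958 -0.01730529 -0.05630491]
```

Request:
play_rows:
  steps:
    - [[0,0,1,0,0,0],[0,0,2,0,0,0],[0,0,3,0,0,0],[0,0,3,0,0,0],[0,0,3,0,0,0]]

```text
time: 10.58
tool_pos: [0.5071, 0.0807, 0.1091]
tool_rot: [0.0, 0.687, 0.727, 0.0]
contact_force: [-0.3, 0.1, 3.7]
gripper_width: 0.321
grasp_force: 59.8
```

Contact came at TCP z=109 mm, so the foot is at 46 mm and a spacer is in bay 1. I put the gauge back on the worktop.

Request:
play_rows:
  steps:
    - [[0,0,-30,0,0,0],[0,0,-60,0,0,0],[0,0,-80,0,0,0],[0,0,-80,0,0,0],[-36,-20,-80,0,0,0],[-72,-40,-80,0,0,0],[-108,-60,-80,0,0,0],[-144,-80,-80,0,0,0],[-179,-109,-80,0,0,0],[-179,-109,-80,0,0,0],[-179,-109,-80,0,0,0],[-179,-109,-80,0,0,0]]

```text
time: 11.58
tool_pos: [0.4076, -0.1041, 0.1872]
tool_rot: [-0.001, 0.687, 0.727, 0.0]
contact_force: [-0.4, -0.2, -1.6]
gripper_width: 0.32
grasp_force: 59.9
```

Run:
```python
from h import *
st(); plan(.408,-.105,.064,3)
```

```text
t11.58 [ 0.4076 -0.1041  0.1872] F [-0.4 -0.2 -1.6] w0.320 g59.9 q [-0.43 -0.44  2.11  0.    1.47 -0.48]
yaw 3.2->3.0 row [-1.0, 0.4, 123.2, -0.0, -0.1, 0.2]
```

Request:
play_rows:
  steps:
    - [[0,0,30,0,0,0],[0,0,60,0,0,0],[0,0,90,0,0,0],[0,0,110,0,0,0],[0,0,118,0,0,0],[0,0,121,0,0,0],[0,0,123,0,0,0],[0,0,124,0,0,0],[0,0,124.5,0,0,0],[0,0,124.5,0,0,0]]

```text
time: 12.42
tool_pos: [0.4091, -0.1046, 0.0651]
tool_rot: [0.001, 0.686, 0.727, 0.0]
contact_force: [-0.5, 0.2, -1.1]
gripper_width: 0.322
grasp_force: 60.0
```

Request:
play_rows:
  steps:
    - [[0,0,0,0,0,0],[0,0,0,0,0,0],[0,0,0,0,0,0],[0,0,0,0,0,0],[0,0,0,0,0,0],[0,0,-20,0,0,0],[0,0,-50,0,0,0],[0,0,-90,0,0,0],[0,0,-110,0,0,0],[0,0,-110,0,0,0]]
  claw: 1

```text
time: 13.25
tool_pos: [0.4112, -0.1057, 0.1803]
tool_rot: [0.005, 0.687, 0.727, 0.002]
contact_force: [0.3, -0.0, -0.2]
gripper_width: 1.001
grasp_force: 0.0
```

Run:
```python
from h import *
st(); plan(.5058,.0821,.13,3); plan(.5058,.0821,.03,3)
p,d=vision.grab_frame('top'); C=cloud('top',d)
m=(C[...,2]>.09)&(C[...,2]<.12)&(np.hypot(C[...,0]-.408,C[...,1]+.105)<.03);print('gauge',m.sum(),C[m].mean(0) if m.any() else '')
p,d=vision.grab_frame('side'); C=cloud('side',d)
m=(C[...,2]>.005)&(C[...,2]<.12)&(np.hypot(C[...,0]-.408,C[...,1]+.105)<.03);print('gauge',m.sum(),C[m].max(0))
```

```text
t13.25 [ 0.4112 -0.1057  0.1803] F [ 0.3 -0.  -0.2] w1.001 g0.0 q [-0.43 -0.44  2.12  0.    1.45 -0.48]
yaw 3.3->3.0 row [182.4, 104.7, 50.4, 0.6, 0.3, 0.3]
yaw 3.3->3.0 row [182.9, 103.7, 150.4, 0.6, 0.3, 0.3]
gauge 60 [ 0.4030051  -0.09639529  0.09956282]
gauge 654 [ 0.42570468 -0.08733641  0.10297492]
```

Request:
play_rows:
  steps:
    - [[30,20,0,0,0,0],[60,40,0,0,0,0],[90,60,10,0,0,0],[130,75,30,0,0,0],[160,95,50,0,0,0],[182,104,70,0,0,0],[182,104,90,0,0,0],[182,104,90,0,0,0],[182,104,90,0,0,0]]
  claw: -0.2

```text
time: 14.1
tool_pos: [0.4989, 0.0834, 0.0807]
tool_rot: [-0.002, 0.686, 0.727, -0.002]
contact_force: [0.0, -0.6, 1.2]
gripper_width: 0.397
grasp_force: 0.0
```

Run:
```python
from h import *
st(); plan(.5058,.0821,.029,3)
z=np.load('top0.npz');C=cloud('top',z['d'])
for x0 in(.545,.56,.575):
  print(x0,[C[...,2][(abs(C[...,0]-x0)<.006)&(abs(C[...,1]-y)<.012)].max().round(3) for y in(.082,.03,-.02)])
```

```text
t14.10 [0.4989 0.0834 0.0807] F [ 0.  -0.6  1.2] w0.397 g0.0 q [ 0.02 -0.08  2.01 -0.    1.22 -0.04]
yaw 3.3->3.0 row [-1.7, 7.2, 51.7, -0.4, -0.0, 0.3]
0.545 [np.float64(0.025), np.float64(0.028), np.float64(0.029)]
0.56 [np.float64(0.019), np.float64(0.02), np.float64(0.02)]
0.575 [np.float64(0.004), np.float64(0.035), np.float64(0.018)]
```

Request:
play_rows:
  steps:
    - [[-1.5,7,0,0,0,0],[-1.5,7,0,0,0,0],[-1.5,7,12,0,0,0],[-1.5,7,24,0,0,0],[-1.5,7,36,0,0,0],[-1.5,7,45,0,0,0],[-1.5,7,51,0,0,0],[-1.5,7,51,0,0,0],[-1.5,7,51,0,0,0]]

```text
time: 14.85
tool_pos: [0.508, 0.0823, 0.0321]
tool_rot: [-0.001, 0.687, 0.727, -0.001]
contact_force: [0.6, -1.0, -0.0]
gripper_width: 0.401
grasp_force: 0.0
```

Run:
```python
from h import *
st(); plan(.5058,.0821,.029,3)
```

```text
t14.85 [0.508  0.0823 0.0321] F [ 0.6 -1.  -0. ] w0.401 g0.0 q [ 0.02  0.01  2.02 -0.    1.12 -0.04]
yaw 3.3->3.0 row [-0.0, -2.2, 3.1, -0.1, -0.0, 0.3]
```

Request:
play_rows:
  steps:
    - [[0,-1.5,2,0,0,0],[0,-1.5,2,0,0,0],[0,-1.5,2,0,0,0]]

```text
time: 15.1
tool_pos: [0.5073, 0.0822, 0.0313]
tool_rot: [0.0, 0.687, 0.727, 0.0]
contact_force: [0.2, -0.4, -1.0]
gripper_width: 0.405
grasp_force: 0.0
```

Request:
play_rows:
  steps:
    - [[0,0,0,0,0,0],[0,0,0,0,0,0],[0,0,0,0,0,0],[0,0,0,0,0,0],[0,0,0,0,0,0],[0,0,0,0,0,0],[0,0,0,0,0,0],[0,0,0,0,0,0]]
  claw: -1

```text
time: 15.77
tool_pos: [0.5074, 0.0822, 0.0314]
tool_rot: [0.0, 0.687, 0.727, 0.0]
contact_force: [-1.4, -0.8, 6.3]
gripper_width: 0.161
grasp_force: 58.7
```

Request:
play_rows:
  steps:
    - [[0,0,-10,0,0,0],[0,0,-25,0,0,0],[0,0,-45,0,0,0],[0,0,-70,0,0,0],[0,0,-95,0,0,0],[0,0,-110,0,0,0],[0,0,-110,0,0,0],[0,0,-110,0,0,0],[0,0,-110,0,0,0]]

```text
time: 16.52
tool_pos: [0.5059, 0.0821, 0.1392]
tool_rot: [-0.001, 0.687, 0.727, -0.001]
contact_force: [0.2, 0.4, -1.1]
gripper_width: 0.16
grasp_force: 58.6
```

Run:
```python
from h import *
st()
p,d=vision.grab_frame('top'); C=cloud('top',d); np.savez('top1.npz',p=p,d=d)
T=(abs(C[...,0]-.49)<.12)&(abs(C[...,1]+.23)<.1)&(C[...,2]>.009)&(C[...,2]<.022)
print('tray',cv2.minAreaRect(C[T][:,:2].astype(np.float32)))
cv2.imwrite('pics/t1.png',cv2.resize(p[130:280,220:420],(800,600),interpolation=cv2.INTER_CUBIC))
```

```text
t16.52 [0.5059 0.0821 0.1392] F [ 0.2  0.4 -1.1] w0.160 g58.6 q [ 0.02 -0.14  1.96 -0.    1.33 -0.04]
tray ((0.49034857749938965, -0.2431175708770752), (0.173871710896492, 0.23819482326507568), 89.5456771850586)
```

View pics/t1.png

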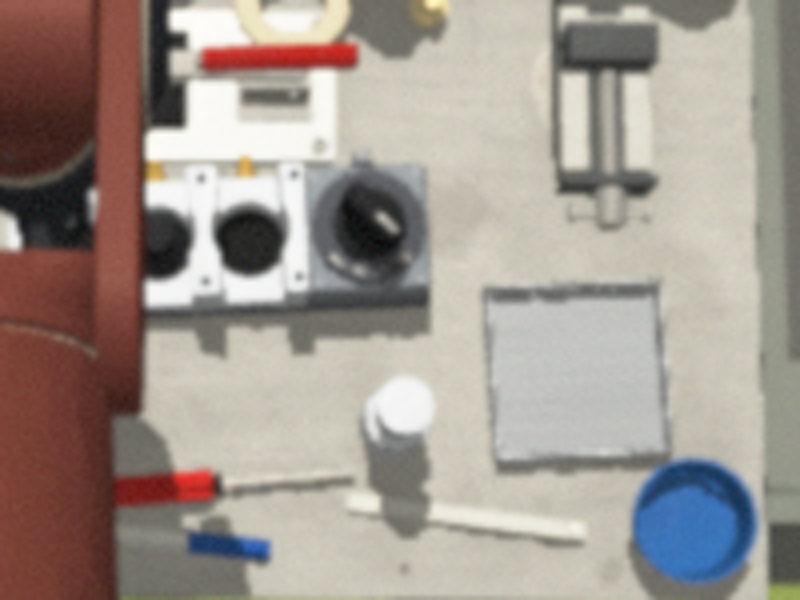

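In the top crop the gauge stands at (405,405) and the knob pointer is still at off. The tray has been shifted: its corners are (485,287), (660,285), (668,455) and (497,465), so the centre is about (577,373).

Run:
```python
from h import *
P=np.array([at_z('top',220+a/4-.4,130+b/4-.4,.016)[:2] for a,b in((485,287),(660,285),(668,455),(497,465))]);print(P.round(4),P.mean(0),[np.linalg.norm(P[i]-P[i-1]).round(4) for i in range(4)])
c=P.mean(0);u=(P[0]-P[1]+P[3]-P[2]);u/=np.linalg.norm(u);print('tray y axis',u)
a=c+u*.022; print('slots',a,c-u*.022)
st();plan(.5059,.0821,.17,3);plan(a[0],a[1],.17,3);plan(a[0],a[1],.12,3)
```

```text
[[ 0.4867 -0.1555]
 [ 0.489  -0.2547]
 [ 0.3921 -0.257 ]
 [ 0.3854 -0.1613]] [ 0.43830843 -0.20711537] [np.float64(0.1015), np.float64(0.0992), np.float64(0.0969), np.float64(0.0959)]
tray y axis [-0.04643304  0.9989214 ]
slots [ 0.4372869 -0.1851391] [ 0.43932996 -0.22909164]
t16.57 [0.5057 0.0821 0.1387] F [-0.3 -0.1 -1.4] w0.163 g58.6 q [ 0.02 -0.14  1.96 -0.    1.33 -0.04]
yaw 3.3->3.0 row [-0.0, 0.1, -31.3, -0.2, -0.0, 0.3]
yaw 3.3->3.0 row [-262.9, -83.7, -31.0, -0.2, -0.0, 0.3]
yaw 3.3->3.0 row [-262.9, -83.5, 19.0, -0.2, -0.0, 0.3]
```

Request:
play_rows:
  steps:
    - [[-30,-9,-31,0,0,0],[-60,-19,-31,0,0,0],[-95,-30,-31,0,0,0],[-130,-41,-31,0,0,0],[-165,-52,-31,0,0,0],[-200,-64,-31,0,0,0],[-235,-75,-20,0,0,0],[-263,-84,0,0,0,0],[-263,-84,19,0,0,0],[-263,-84,19,0,0,0],[-263,-84,19,0,0,0],[-263,-84,19,0,0,0]]

```text
time: 17.57
tool_pos: [0.4383, -0.1846, 0.1217]
tool_rot: [-0.0, 0.686, 0.727, 0.0]
contact_force: [0.3, 0.6, -1.2]
gripper_width: 0.163
grasp_force: 58.7
```

Run:
```python
from h import *
st();plan(.4373,-.185,.029,3)
p,d=vision.grab_frame('side'); cv2.imwrite('pics/s3.png',cv2.resize(p[180:380,230:430],(600,600),interpolation=cv2.INTER_CUBIC))
```

```text
t17.57 [ 0.4383 -0.1846  0.1217] F [ 0.3  0.6 -1.2] w0.163 g58.7 q [-0.56 -0.22  2.06  0.    1.31 -0.61]
yaw 3.3->3.0 row [-0.4, -0.9, 92.7, -0.0, -0.0, 0.3]
```

View pics/s3.png

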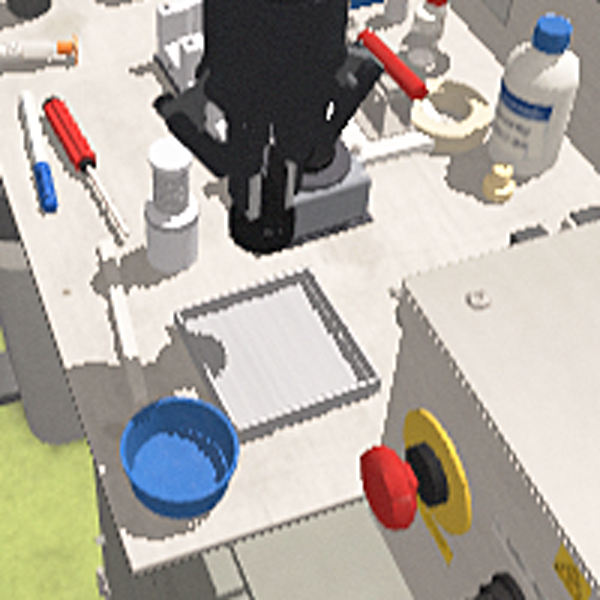

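The spacer hangs at crop (265,225), and the tray corners are (178,315), (305,270), (380,380) and (237,438). I check this against the top estimate.

Run:
```python
from h import *
P=np.array([at_z('side',230+a/3-.3,180+b/3-.3,.016)[:2] for a,b in((178,315),(305,270),(380,380),(237,438))]);print(P.round(4),P.mean(0))
```

```text
[[ 0.3898 -0.1666]
 [ 0.484  -0.1591]
 [ 0.4912 -0.2563]
 [ 0.3924 -0.2653]] [ 0.43935479 -0.21183005]
```

Request:
play_rows:
  steps:
    - [[0,-1,20,0,0,0],[0,-1,40,0,0,0],[0,-1,60,0,0,0],[0,-1,65,0,0,0],[0,-1,65,0,0,0]]

```text
time: 18.03
tool_pos: [0.4368, -0.1841, 0.056]
tool_rot: [-0.001, 0.686, 0.728, -0.0]
contact_force: [0.6, -0.2, -0.0]
gripper_width: 0.16
grasp_force: 58.7
```

Request:
play_rows:
  steps:
    - [[-3.5,1,8,0,0,0],[-3.5,1,16,0,0,0],[-3.5,1,22,0,0,0],[-3.5,1,25,0,0,0],[-3.5,1,27,0,0,0],[-3.5,1,28,0,0,0],[-3.5,1,28,0,0,0],[-3.5,1,28,0,0,0]]

```text
time: 18.7
tool_pos: [0.4386, -0.1888, 0.029]
tool_rot: [0.0, 0.687, 0.727, 0.0]
contact_force: [-0.3, -0.1, -1.8]
gripper_width: 0.162
grasp_force: 58.7
```

Request:
play_rows:
  steps:
    - [[0,0,0,0,0,0],[0,0,0,0,0,0],[0,0,0,0,0,0],[0,0,0,0,0,0],[0,0,-15,0,0,0],[0,0,-40,0,0,0],[0,0,-80,0,0,0],[0,0,-120,0,0,0],[0,0,-140,0,0,0],[0,0,-140,0,0,0],[0,0,-140,0,0,0]]
  claw: -0.2

```text
time: 19.62
tool_pos: [0.4394, -0.1893, 0.1707]
tool_rot: [0.002, 0.687, 0.727, 0.0]
contact_force: [-0.2, -0.6, -1.0]
gripper_width: 0.4
grasp_force: 0.0
```

Run:
```python
from h import *
st()
p,d=vision.grab_frame('side'); C=cloud('side',d)
m=(C[...,2]>.085)&(C[...,2]<.11)&(np.hypot(C[...,0]-.406,C[...,1]+.103)<.03);q=C[m]
m2=m&(abs(C[...,2]-.1)<.003);print('gauge head',cv2.minEnclosingCircle(C[m2][:,:2].astype(np.float32)),m2.sum())
m=(C[...,2]>.025)&(C[...,2]<.06)&(abs(C[...,0]-.44)<.05)&(abs(C[...,1]+.205)<.05);print('stem',m.sum(),C[m].mean(0),C[m].max(0))
plan(.4075,-.1035,.17,3)
```

```text
t19.62 [ 0.4394 -0.1893  0.1707] F [-0.2 -0.6 -1. ] w0.400 g0.0 q [-0.56 -0.27  2.01  0.    1.39 -0.62]
gauge head ((0.40790122747421265, -0.10329078137874603), 0.015808597207069397) 141
stem 101 [ 0.43680422 -0.19073774  0.03812389] [ 0.44558907 -0.18025482  0.04564407]
yaw 3.3->3.0 row [86.8, -25.9, -1.4, 0.0, 0.0, 0.3]
```

Request:
play_rows:
  steps:
    - [[30,-9,-2,0,0,0],[60,-18,-2,0,0,0],[87,-26,0,0,0,0],[87,-26,0,0,0,0],[87,-26,20,0,0,0],[87,-26,50,0,0,0],[87,-26,80,0,0,0],[87,-26,100,0,0,0],[87,-26,110,0,0,0],[87,-26,110,0,0,0],[87,-26,110,0,0,0]]
  claw: 0.3

```text
time: 20.58
tool_pos: [0.407, -0.1033, 0.0581]
tool_rot: [-0.001, 0.687, 0.727, -0.0]
contact_force: [-0.1, -0.9, 1.6]
gripper_width: 0.651
grasp_force: 0.0
```

Request:
play_rows:
  steps:
    - [[0,0,0,0,0,0],[0,0,0,0,0,0],[0,0,0,0,0,0],[0,0,0,0,0,0],[0,0,0,0,0,0],[0,0,0,0,0,0],[0,0,0,0,0,0],[0,0,0,0,0,0]]
  claw: -1

```text
time: 21.25
tool_pos: [0.4088, -0.104, 0.0606]
tool_rot: [0.002, 0.687, 0.727, 0.0]
contact_force: [-1.7, 0.2, 6.2]
gripper_width: 0.321
grasp_force: 58.3
```

Run:
```python
from h import *
st(); plan(.5062,.081,.19,3)
```

```text
t21.25 [ 0.4088 -0.104   0.0606] F [-1.7  0.2  6.2] w0.321 g58.3 q [-0.43 -0.29  2.22 -0.    1.2  -0.48]
yaw 3.3->3.0 row [178.9, 108.2, -129.4, 0.2, 0.1, 0.3]
```

Request:
play_rows:
  steps:
    - [[0,0,-40,0,0,0],[0,0,-80,0,0,0],[0,0,-120,0,0,0],[30,20,-129,0,0,0],[60,40,-129,0,0,0],[90,54,-129,0,0,0],[120,72,-129,0,0,0],[150,90,-129,0,0,0],[179,108,-129,0,0,0],[179,108,-129,0,0,0],[179,108,-129,0,0,0],[179,108,-129,0,0,0]]

```text
time: 22.25
tool_pos: [0.5046, 0.0815, 0.1873]
tool_rot: [-0.0, 0.686, 0.727, -0.001]
contact_force: [-0.8, -1.2, -1.4]
gripper_width: 0.317
grasp_force: 59.8
```

Run:
```python
from h import *
st(); plan(.5062,.081,.07,3)
```

```text
t22.25 [0.5046 0.0815 0.1873] F [-0.8 -1.2 -1.4] w0.317 g59.8 q [ 0.01 -0.19  1.92 -0.    1.42 -0.04]
yaw 3.3->3.0 row [-0.6, 1.7, 117.3, -0.1, 0.0, 0.3]
```

Request:
play_rows:
  steps:
    - [[-0.5,1.5,30,0,0,0],[-0.5,1.5,60,0,0,0],[-0.5,1.5,66,0,0,0],[-0.5,1.5,72,0,0,0],[-0.5,1.5,78,0,0,0],[-0.5,1.5,84,0,0,0],[-0.5,1.5,92,0,0,0],[-0.5,1.5,100,0,0,0],[-0.5,1.5,108,0,0,0],[-0.5,1.5,113,0,0,0],[-0.5,1.5,116,0,0,0],[-0.5,1.5,116,0,0,0]]

```text
time: 23.25
tool_pos: [0.506, 0.0812, 0.0708]
tool_rot: [-0.001, 0.687, 0.727, -0.001]
contact_force: [-0.5, 0.1, 0.4]
gripper_width: 0.315
grasp_force: 59.8
```

Request:
play_rows:
  steps:
    - [[0,0,2,0,0,0],[0,0,4,0,0,0],[0,0,5,0,0,0],[0,0,6,0,0,0],[0,0,6,0,0,0]]

```text
time: 23.67
tool_pos: [0.5072, 0.0812, 0.0668]
tool_rot: [0.0, 0.687, 0.727, 0.0]
contact_force: [-1.5, 0.1, 3.1]
gripper_width: 0.317
grasp_force: 59.5
```

Request:
play_rows:
  steps:
    - [[0,0,1,0,0,0],[0,0,1.5,0,0,0],[0,0,1.5,0,0,0]]

```text
time: 23.92
tool_pos: [0.5079, 0.0812, 0.0667]
tool_rot: [0.001, 0.687, 0.727, 0.001]
contact_force: [-3.6, 0.5, 10.4]
gripper_width: 0.313
grasp_force: 59.1
```

Run:
```python
from h import *
st(); plan(.507,.0812,.145,3);plan(.5096,.0292,.145,3)
```

```text
t23.92 [0.5079 0.0812 0.0667] F [-3.6  0.5 10.4] w0.313 g59.1 q [ 0.01 -0.05  2.    0.    1.18 -0.04]
yaw 3.3->3.0 row [0.0, -0.7, -78.3, 0.1, 0.0, 0.3]
yaw 3.3->3.0 row [-52.0, -1.1, -78.3, 0.1, 0.0, 0.3]
```

Firm contact at .0667, which is the floor, so bay 1 is clear. Now bay 2.

Request:
play_rows:
  steps:
    - [[0,0,-25,0,0,0],[0,0,-50,0,0,0],[0,0,-75,0,0,0],[0,0,-80,0,0,0],[-26,-1,-80,0,0,0],[-52,-1,-80,0,0,0],[-52,-1,-80,0,0,0],[-52,-1,-80,0,0,0],[-52,-1,-80,0,0,0]]

```text
time: 24.67
tool_pos: [0.508, 0.0294, 0.1432]
tool_rot: [-0.001, 0.687, 0.727, -0.0]
contact_force: [0.1, 0.7, -2.0]
gripper_width: 0.319
grasp_force: 60.4
```

Run:
```python
from h import *
st(); plan(.5092,.0292,.107,3)
```

```text
t24.67 [0.508  0.0294 0.1432] F [ 0.1  0.7 -2. ] w0.319 g60.4 q [-0.09 -0.16  1.96  0.    1.33 -0.15]
yaw 3.3->3.0 row [-0.2, 1.2, 36.1, -0.1, -0.0, 0.3]
```

Request:
play_rows:
  steps:
    - [[0,1,10,0,0,0],[0,1,18,0,0,0],[0,1,24,0,0,0],[0,1,28,0,0,0],[0,1,32,0,0,0],[0,1,35,0,0,0],[0,1,37,0,0,0],[0,1,39,0,0,0],[0,1,39,0,0,0],[0,1,39,0,0,0]]

```text
time: 25.5
tool_pos: [0.5104, 0.0291, 0.1067]
tool_rot: [0.001, 0.687, 0.727, 0.0]
contact_force: [-1.3, -0.2, 3.7]
gripper_width: 0.318
grasp_force: 60.0
```

Run:
```python
from h import *
st(); plan(.408,-.104,.187,3);  plan(.408,-.104,.0625,3)
```

```text
t25.50 [0.5104 0.0291 0.1067] F [-1.3 -0.2  3.7] w0.318 g60.0 q [-0.09 -0.11  1.99 -0.    1.26 -0.15]
yaw 3.3->3.0 row [-127.1, -109.7, -80.4, 0.1, 0.0, 0.3]
yaw 3.3->3.0 row [-127.0, -109.9, 44.1, 0.1, 0.0, 0.3]
```

Stopped at .1067, 40 mm high, so bay 2 holds a spacer. I set the gauge down.

Request:
play_rows:
  steps:
    - [[0,0,-30,0,0,0],[0,0,-60,0,0,0],[0,0,-80,0,0,0],[-25,-22,-80,0,0,0],[-50,-44,-80,0,0,0],[-75,-66,-80,0,0,0],[-100,-88,-80,0,0,0],[-127,-110,-80,0,0,0],[-127,-110,-80,0,0,0],[-127,-110,-50,0,0,0],[-127,-110,-20,0,0,0],[-127,-110,10,0,0,0]]

```text
time: 26.5
tool_pos: [0.4075, -0.1043, 0.0949]
tool_rot: [0.001, 0.687, 0.727, 0.001]
contact_force: [-0.3, -0.5, -1.6]
gripper_width: 0.32
grasp_force: 60.4
```

Run:
```python
from h import *
st(); plan(.408,-.104,.062,3)
```

```text
t26.50 [ 0.4075 -0.1043  0.0949] F [-0.3 -0.5 -1.6] w0.320 g60.4 q [-0.43 -0.35  2.2   0.    1.28 -0.48]
yaw 3.2->3.0 row [0.4, 0.4, 33.0, 0.2, 0.1, 0.2]
```

Request:
play_rows:
  steps:
    - [[0,0,15,0,0,0],[0,0,24,0,0,0],[0,0,28,0,0,0],[0,0,31,0,0,0],[0,0,33,0,0,0],[0,0,33,0,0,0],[0,0,33,0,0,0]]

```text
time: 27.08
tool_pos: [0.4079, -0.1042, 0.0634]
tool_rot: [0.001, 0.687, 0.727, 0.0]
contact_force: [0.2, 0.0, -1.5]
gripper_width: 0.317
grasp_force: 60.4
```

Request:
play_rows:
  steps:
    - [[0,0,0,0,0,0],[0,0,0,0,0,0],[0,0,0,0,0,0],[0,0,0,0,0,0],[0,0,0,0,0,0],[0,0,-30,0,0,0],[0,0,-70,0,0,0],[0,0,-100,0,0,0],[0,0,-100,0,0,0],[0,0,-100,0,0,0]]
  claw: 0.3

```text
time: 27.92
tool_pos: [0.4085, -0.1045, 0.1649]
tool_rot: [0.003, 0.687, 0.727, 0.001]
contact_force: [-0.4, -0.1, -0.8]
gripper_width: 0.649
grasp_force: 0.0
```

Run:
```python
from h import *
st(); plan(.5084,.030,.16,3);plan(.5084,.030,.09,3)
```

```text
t27.92 [ 0.4085 -0.1045  0.1649] F [-0.4 -0.1 -0.8] w0.649 g0.0 q [-0.43 -0.43  2.14 -0.    1.42 -0.48]
yaw 3.3->3.0 row [128.6, 107.4, 5.1, 0.3, 0.1, 0.3]
yaw 3.3->3.0 row [128.8, 107.1, 75.1, 0.3, 0.1, 0.3]
```

Request:
play_rows:
  steps:
    - [[30,25,0,0,0,0],[60,50,0,0,0,0],[95,80,0,0,0,0],[129,107,5,0,0,0],[129,107,30,0,0,0],[129,107,60,0,0,0],[129,107,75,0,0,0],[129,107,75,0,0,0],[129,107,75,0,0,0]]
  claw: -0.2

```text
time: 28.67
tool_pos: [0.5045, 0.0313, 0.0848]
tool_rot: [-0.002, 0.687, 0.727, -0.002]
contact_force: [0.3, -0.6, -0.0]
gripper_width: 0.401
grasp_force: 0.0
```

Run:
```python
from h import *
st(); plan(.5088,.030,.031,3)
p,d=vision.grab_frame('side'); C=cloud('side',d)
m2=(np.hypot(C[...,0]-.406,C[...,1]+.103)<.03)&(abs(C[...,2]-.1)<.003);print('gauge head',cv2.minEnclosingCircle(C[m2][:,:2].astype(np.float32)),m2.sum())
```

```text
t28.67 [0.5045 0.0313 0.0848] F [ 0.3 -0.6 -0. ] w0.401 g0.0 q [-0.09 -0.09  2.01 -0.    1.23 -0.14]
yaw 3.3->3.0 row [-1.6, 4.5, 53.8, -0.3, -0.0, 0.3]
gauge head ((0.4054552912712097, -0.1029064878821373), 0.01585371419787407) 140
```

Request:
play_rows:
  steps:
    - [[-1.5,4,0,0,0,0],[-1.5,4,5,0,0,0],[-1.5,4,17,0,0,0],[-1.5,4,29,0,0,0],[-1.5,4,41,0,0,0],[-1.5,4,50,0,0,0],[-1.5,4,54,0,0,0],[-1.5,4,54,0,0,0],[-1.5,4,54,0,0,0]]

```text
time: 29.47
tool_pos: [0.5103, 0.0298, 0.0328]
tool_rot: [-0.0, 0.687, 0.727, -0.0]
contact_force: [1.3, -0.0, -0.4]
gripper_width: 0.405
grasp_force: 0.0
```

Request:
play_rows:
  steps:
    - [[0,0,0,0,0,0],[0,0,0,0,0,0],[0,0,0,0,0,0],[0,0,0,0,0,0],[0,0,0,0,0,0],[0,0,0,0,0,0],[0,0,0,0,0,0],[0,0,0,0,0,0]]
  claw: -1

```text
time: 30.13
tool_pos: [0.5109, 0.0298, 0.0341]
tool_rot: [0.0, 0.687, 0.727, 0.0]
contact_force: [-2.4, -0.5, 6.7]
gripper_width: 0.159
grasp_force: 58.7
```

Request:
play_rows:
  steps:
    - [[0,0,-10,0,0,0],[0,0,-25,0,0,0],[0,0,-45,0,0,0],[0,0,-70,0,0,0],[0,0,-100,0,0,0],[0,0,-135,0,0,0],[0,0,-135,0,0,0],[0,0,-135,0,0,0],[0,0,-135,0,0,0]]

```text
time: 30.88
tool_pos: [0.5104, 0.0298, 0.1682]
tool_rot: [0.0, 0.687, 0.727, 0.0]
contact_force: [-0.3, 0.1, -0.6]
gripper_width: 0.163
grasp_force: 58.6
```

Run:
```python
from h import *
st(); plan(.440,-.231,.165,3);plan(.440,-.231,.07,3)
p,d=vision.grab_frame('side'); cv2.imwrite('pics/s4.png',cv2.resize(p[180:380,230:430],(600,600),interpolation=cv2.INTER_CUBIC))
```

```text
t30.88 [0.5104 0.0298 0.1682] F [-0.3  0.1 -0.6] w0.163 g58.6 q [-0.09 -0.18  1.94  0.    1.38 -0.14]
yaw 3.3->3.0 row [-256.4, -85.2, 3.2, 0.0, -0.0, 0.3]
yaw 3.3->3.0 row [-256.4, -85.3, 98.2, 0.0, -0.0, 0.3]
```

View pics/s4.png

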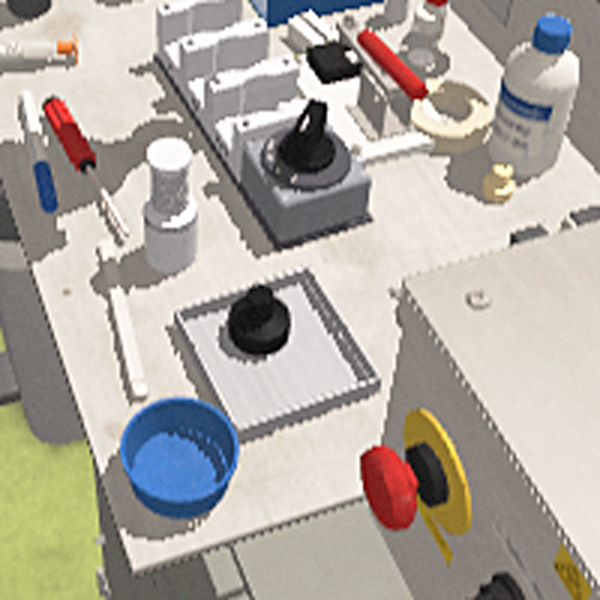

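Spacer 1 stands in the tray at crop (260,320), and the tray and gauge are in place. I check the cabinet clearance to the right.

Run:
```python
from h import *
C=cloud('top',np.load('top0.npz')['d'])
m=(C[...,2]>.05)&(C[...,2]<.5)&(C[...,1]<-.24)&(C[...,0]>.36)&(C[...,0]<.53);q=C[m];print(m.sum(),np.percentile(q[:,1],[95,99,100]),q[:,2].max())
```

```text
5923 [-0.32857139 -0.32775736 -0.32573703] 0.21607781442398788
```

Request:
play_rows:
  steps:
    - [[-35,-11,0,0,0,0],[-70,-23,0,0,0,0],[-105,-35,0,0,0,0],[-140,-47,0,0,0,0],[-175,-58,0,0,0,0],[-210,-70,0,0,0,0],[-240,-80,0,0,0,0],[-257,-85,3,0,0,0],[-257,-85,3,0,0,0],[-257,-85,3,0,0,0],[-257,-85,3,0,0,0]]

```text
time: 31.85
tool_pos: [0.4399, -0.2306, 0.1638]
tool_rot: [-0.001, 0.686, 0.727, 0.0]
contact_force: [-0.5, 0.4, -0.4]
gripper_width: 0.159
grasp_force: 58.7
```

Run:
```python
from h import *
st(); plan(.440,-.232,.032,3)
```

```text
t31.85 [ 0.4399 -0.2306  0.1638] F [-0.5  0.4 -0.4] w0.159 g58.7 q [-0.63 -0.21  1.97  0.    1.38 -0.69]
yaw 3.3->3.0 row [-1.6, 0.3, 131.8, -0.1, -0.1, 0.3]
```

Request:
play_rows:
  steps:
    - [[-1.5,0,30,0,0,0],[-1.5,0,65,0,0,0],[-1.5,0,95,0,0,0],[-1.5,0,110,0,0,0],[-1.5,0,120,0,0,0],[-1.5,0,126,0,0,0],[-1.5,0,130,0,0,0],[-1.5,0,132,0,0,0],[-1.5,0,132.5,0,0,0],[-1.5,0,132.5,0,0,0]]

```text
time: 32.68
tool_pos: [0.4413, -0.2336, 0.0339]
tool_rot: [0.001, 0.686, 0.727, 0.0]
contact_force: [0.3, 0.5, -1.0]
gripper_width: 0.164
grasp_force: 58.7
```

Request:
play_rows:
  steps:
    - [[0,0,0,0,0,0],[0,0,0,0,0,0],[0,0,0,0,0,0],[0,0,0,0,0,0],[0,0,-15,0,0,0],[0,0,-40,0,0,0],[0,0,-80,0,0,0],[0,0,-120,0,0,0],[0,0,-140,0,0,0],[0,0,-140,0,0,0],[0,0,-140,0,0,0]]
  claw: -0.2

```text
time: 33.6
tool_pos: [0.4413, -0.2338, 0.1748]
tool_rot: [0.002, 0.687, 0.727, 0.0]
contact_force: [-0.9, 0.9, 0.4]
gripper_width: 0.403
grasp_force: 0.0
```

Run:
```python
from h import *
st(); plan(.407,-.1035,.17,3)
p,d=vision.grab_frame('side'); C=cloud('side',d)
m=(C[...,2]>.038)&(C[...,2]<.06)&(abs(C[...,0]-.44)<.05)&(abs(C[...,1]+.205)<.06);print('stems',m.sum(),C[m].min(0),C[m].max(0))
```

```text
t33.60 [ 0.4413 -0.2338  0.1748] F [-0.9  0.9  0.4] w0.403 g0.0 q [-0.64 -0.22  1.96  0.    1.39 -0.69]
yaw 3.3->3.0 row [132.1, -26.8, 4.4, 0.2, 0.1, 0.3]
stems 127 [ 0.43016182 -0.2405462   0.03840783] [ 0.44833378 -0.17824859  0.04553243]
```

Both spacers stand in the tray. Fetching the gauge.

Request:
play_rows:
  steps:
    - [[35,-7,0,0,0,0],[70,-14,0,0,0,0],[105,-21,0,0,0,0],[132,-27,0,0,0,0],[132,-27,0,0,0,0],[132,-27,10,0,0,0],[132,-27,45,0,0,0],[132,-27,80,0,0,0],[132,-27,105,0,0,0],[132,-27,114,0,0,0],[132,-27,114,0,0,0],[132,-27,114,0,0,0]]
  claw: 0.3

```text
time: 34.65
tool_pos: [0.4058, -0.1034, 0.0584]
tool_rot: [-0.001, 0.687, 0.727, -0.0]
contact_force: [0.2, -0.0, 0.7]
gripper_width: 0.648
grasp_force: 0.0
```

Request:
play_rows:
  steps:
    - [[0,0,0,0,0,0],[0,0,0,0,0,0],[0,0,0,0,0,0],[0,0,0,0,0,0],[0,0,0,0,0,0],[0,0,0,0,0,0],[0,0,0,0,0,0],[0,0,0,0,0,0]]
  claw: -1

```text
time: 35.32
tool_pos: [0.4075, -0.1037, 0.061]
tool_rot: [0.002, 0.686, 0.727, 0.001]
contact_force: [0.6, -0.8, 5.4]
gripper_width: 0.316
grasp_force: 58.3
```

Run:
```python
from h import *
st(); plan(.509,.0292,.17,3)
```

```text
t35.32 [ 0.4075 -0.1037  0.061 ] F [ 0.6 -0.8  5.4] w0.316 g58.3 q [-0.43 -0.29  2.23 -0.    1.2  -0.48]
yaw 3.3->3.0 row [126.6, 109.3, -108.9, 0.2, 0.1, 0.3]
```

Request:
play_rows:
  steps:
    - [[0,0,-40,0,0,0],[0,0,-80,0,0,0],[0,0,-109,0,0,0],[25,22,-109,0,0,0],[50,44,-109,0,0,0],[75,66,-109,0,0,0],[100,88,-109,0,0,0],[127,109,-109,0,0,0],[127,109,-109,0,0,0],[127,109,-109,0,0,0],[127,109,-109,0,0,0]]

```text
time: 36.23
tool_pos: [0.5071, 0.0302, 0.1674]
tool_rot: [-0.0, 0.686, 0.727, -0.0]
contact_force: [-0.0, -0.7, -1.4]
gripper_width: 0.318
grasp_force: 59.8
```

Run:
```python
from h import *
st(); plan(.509,.0292,.07,3)
```

```text
t36.23 [0.5071 0.0302 0.1674] F [-0.  -0.7 -1.4] w0.318 g59.8 q [-0.09 -0.18  1.95 -0.    1.38 -0.14]
yaw 3.3->3.0 row [-1.1, 2.0, 97.4, -0.1, 0.0, 0.3]
```

Request:
play_rows:
  steps:
    - [[-1,1.8,20,0,0,0],[-1,1.8,40,0,0,0],[-1,1.8,48,0,0,0],[-1,1.8,56,0,0,0],[-1,1.8,64,0,0,0],[-1,1.8,72,0,0,0],[-1,1.8,80,0,0,0],[-1,1.8,88,0,0,0],[-1,1.8,94,0,0,0],[-1,1.8,97,0,0,0],[-1,1.8,97,0,0,0]]

```text
time: 37.15
tool_pos: [0.5088, 0.0293, 0.0698]
tool_rot: [-0.001, 0.687, 0.727, -0.001]
contact_force: [0.5, -0.2, -0.0]
gripper_width: 0.317
grasp_force: 59.8
```

Request:
play_rows:
  steps:
    - [[0,0,2,0,0,0],[0,0,4,0,0,0],[0,0,5,0,0,0],[0,0,6,0,0,0],[0,0,7,0,0,0],[0,0,7,0,0,0]]

```text
time: 37.65
tool_pos: [0.5112, 0.029, 0.067]
tool_rot: [0.001, 0.686, 0.727, 0.001]
contact_force: [-3.6, -0.9, 12.1]
gripper_width: 0.321
grasp_force: 59.2
```

Run:
```python
from h import *
st(); plan(.5118,-.0228,.145,3)
```

```text
t37.65 [0.5112 0.029  0.067 ] F [-3.6 -0.9 12.1] w0.321 g59.2 q [-0.09 -0.06  2.01 -0.    1.18 -0.15]
yaw 3.3->3.0 row [-51.8, -2.1, -77.9, 0.2, 0.0, 0.3]
```

Bay 2 is clear, with the floor at .067. Now bay 3.

Request:
play_rows:
  steps:
    - [[0,0,-25,0,0,0],[0,0,-50,0,0,0],[0,0,-75,0,0,0],[0,0,-80,0,0,0],[-26,-1,-80,0,0,0],[-52,-2,-80,0,0,0],[-52,-2,-80,0,0,0],[-52,-2,-80,0,0,0],[-52,-2,-80,0,0,0]]

```text
time: 38.4
tool_pos: [0.5099, -0.0226, 0.1429]
tool_rot: [-0.001, 0.687, 0.727, -0.0]
contact_force: [-0.5, -0.0, -1.2]
gripper_width: 0.32
grasp_force: 60.5
```

Run:
```python
from h import *
st(); plan(.512,-.0228,.07,3)
```

```text
t38.40 [ 0.5099 -0.0226  0.1429] F [-0.5 -0.  -1.2] w0.320 g60.5 q [-0.19 -0.15  1.96  0.    1.33 -0.25]
yaw 3.3->3.0 row [-0.4, 2.2, 72.9, -0.1, -0.0, 0.3]
```

Request:
play_rows:
  steps:
    - [[0,1.8,15,0,0,0],[0,1.8,22,0,0,0],[0,1.8,30,0,0,0],[0,1.8,38,0,0,0],[0,1.8,46,0,0,0],[0,1.8,54,0,0,0],[0,1.8,62,0,0,0],[0,1.8,69,0,0,0],[0,1.8,73,0,0,0],[0,1.8,73,0,0,0]]

```text
time: 39.23
tool_pos: [0.5113, -0.0226, 0.0694]
tool_rot: [-0.001, 0.687, 0.727, -0.001]
contact_force: [-0.1, 0.4, -1.0]
gripper_width: 0.314
grasp_force: 60.5
```

Request:
play_rows:
  steps:
    - [[0,0,2,0,0,0],[0,0,4,0,0,0],[0,0,5,0,0,0],[0,0,6,0,0,0],[0,0,7,0,0,0],[0,0,7,0,0,0]]

```text
time: 39.73
tool_pos: [0.5139, -0.0232, 0.067]
tool_rot: [0.001, 0.686, 0.727, 0.001]
contact_force: [-3.5, 1.0, 11.7]
gripper_width: 0.321
grasp_force: 59.8
```

Run:
```python
from h import *
st(); plan(.407,-.104,.16,3);plan(.407,-.104,.062,3)
```

```text
t39.73 [ 0.5139 -0.0232  0.067 ] F [-3.5  1.  11.7] w0.321 g59.8 q [-0.19 -0.05  2.01 -0.    1.18 -0.25]
yaw 3.3->3.0 row [-74.7, -111.1, -93.2, 0.2, 0.1, 0.3]
yaw 3.3->3.0 row [-74.5, -111.4, 4.8, 0.2, 0.1, 0.3]
```

All bays are clear. Standing the gauge on the worktop.

Request:
play_rows:
  steps:
    - [[0,0,-35,0,0,0],[0,0,-70,0,0,0],[0,0,-95,0,0,0],[-20,-30,-95,0,0,0],[-40,-60,-95,0,0,0],[-60,-90,-95,0,0,0],[-75,-111,-95,0,0,0],[-75,-111,-80,0,0,0],[-75,-111,-55,0,0,0],[-75,-111,-30,0,0,0],[-75,-111,-30,0,0,0],[-75,-111,-30,0,0,0]]

```text
time: 40.73
tool_pos: [0.4046, -0.1035, 0.0928]
tool_rot: [-0.001, 0.687, 0.727, -0.0]
contact_force: [0.4, 0.2, -0.9]
gripper_width: 0.321
grasp_force: 60.9
```

Run:
```python
from h import *
st(); plan(.407,-.104,.062,3)
```

```text
t40.73 [ 0.4046 -0.1035  0.0928] F [ 0.4  0.2 -0.9] w0.321 g60.9 q [-0.43 -0.35  2.21  0.    1.28 -0.49]
yaw 3.3->3.0 row [-0.7, 2.5, 30.8, -0.2, -0.1, 0.3]
```

Request:
play_rows:
  steps:
    - [[0,0,15,0,0,0],[0,0,24,0,0,0],[0,0,28,0,0,0],[0,0,30,0,0,0],[0,0,32,0,0,0],[0,0,32,0,0,0],[0,0,32,0,0,0]]

```text
time: 41.32
tool_pos: [0.406, -0.1041, 0.0624]
tool_rot: [0.0, 0.687, 0.727, 0.0]
contact_force: [-0.1, -0.0, -1.0]
gripper_width: 0.318
grasp_force: 60.9
```

Request:
play_rows:
  steps:
    - [[0,0,0,0,0,0],[0,0,0,0,0,0],[0,0,0,0,0,0],[0,0,0,0,0,0],[0,0,0,0,0,0],[0,0,-30,0,0,0],[0,0,-70,0,0,0],[0,0,-110,0,0,0],[0,0,-130,0,0,0],[0,0,-130,0,0,0],[0,0,-130,0,0,0]]
  claw: 1

```text
time: 42.23
tool_pos: [0.4065, -0.1044, 0.1935]
tool_rot: [0.002, 0.687, 0.727, 0.001]
contact_force: [-0.4, 0.4, -0.5]
gripper_width: 1.001
grasp_force: 0.0
```

Run:
```python
from h import *
st(); plan(.488,.2165,.19,3)
p,d=vision.grab_frame('side'); C=cloud('side',d)
m2=(np.hypot(C[...,0]-.406,C[...,1]+.103)<.03)&(abs(C[...,2]-.1)<.003);print('gauge head',cv2.minEnclosingCircle(C[m2][:,:2].astype(np.float32)),m2.sum())
C=cloud('top',np.load('top0.npz')['d'])
for b in((.4885,.2167),(.382,.22)):
  m=(C[...,2]>.02)&(np.hypot(C[...,0]-b[0],C[...,1]-b[1])<.075)&(np.hypot(C[...,0]-b[0],C[...,1]-b[1])>.03);print(b,m.sum(),C[m][:,2].max(),[ (k,C[m&(np.floor(np.degrees(np.arctan2(C[...,1]-b[1],C[...,0]-b[0]))/45)==k)].max(0)[2].round(3) if (m&(np.floor(np.degrees(np.arctan2(C[...,1]-b[1],C[...,0]-b[0]))/45)==k)).any() else 0) for k in range(-4,4)])
```

```text
t42.23 [ 0.4065 -0.1044  0.1935] F [-0.4  0.4 -0.5] w1.001 g0.0 q [-0.43 -0.45  2.11 -0.    1.48 -0.49]
yaw 3.3->3.0 row [315.7, 99.7, 3.3, 0.2, 0.1, 0.3]
gauge head ((0.4045179784297943, -0.10282117873430252), 0.015398377552628517) 143
(0.4885, 0.2167) 789 0.17337262785294438 [(-4, 0), (-3, 0), (-2, np.float64(0.081)), (-1, np.float64(0.104)), (0, np.float64(0.09)), (1, np.float64(0.169)), (2, np.float64(0.173)), (3, np.float64(0.042))]
(0.382, 0.22) 232 0.04207051866698763 [(-4, 0), (-3, np.float64(0.022)), (-2, 0), (-1, 0), (0, np.float64(0.042)), (1, np.float64(0.039)), (2, 0), (3, 0)]
```

Run:
```python
from h import *
C=cloud('top',np.load('top0.npz')['d'])
for zl,zh in((.015,.06),(.06,.12),(.12,.3)):
  m=(C[...,2]>zl)&(C[...,2]<zh)&(C[...,1]>.15)&(C[...,1]<.28)&(C[...,0]>.515)&(C[...,0]<.7);q=C[m];print(zl,m.sum(),np.percentile(q[:,0],[0,1,5]) if len(q) else '')
```

```text
0.015 636 [0.53017396 0.5312211  0.53615521]
0.06 475 [0.53094227 0.53376395 0.53937502]
0.12 3279 [0.56655462 0.56878864 0.57149513]
```

Request:
play_rows:
  steps:
    - [[35,11,0,0,0,0],[70,22,0,0,0,0],[105,33,0,0,0,0],[140,44,0,0,0,0],[175,55,0,0,0,0],[210,66,0,0,0,0],[245,77,0,0,0,0],[280,88,0,0,0,0],[316,100,0,0,0,0],[316,100,0,0,0,0],[316,100,0,0,0,0],[316,100,0,0,0,0]]
  claw: 0.4

```text
time: 43.28
tool_pos: [0.4862, 0.2168, 0.1895]
tool_rot: [-0.001, 0.686, 0.727, -0.002]
contact_force: [0.4, 1.0, -0.4]
gripper_width: 0.699
grasp_force: 0.0
```

Run:
```python
from h import *
st(); plan(.488,.2165,.025,3)
p,d=vision.grab_frame('side'); C=cloud('side',d)
for b in((.4885,.2167),(.382,.22)):
  m=(C[...,2]>.076)&(C[...,2]<.095)&(np.hypot(C[...,0]-b[0],C[...,1]-b[1])<.03);q=C[m];print(m.sum(),cv2.minEnclosingCircle(q[:,:2].astype(np.float32)),q[:,2].max())
```

```text
t43.28 [0.4862 0.2168 0.1895] F [ 0.4  1.  -0.4] w0.699 g0.0 q [ 0.28 -0.14  1.87 -0.    1.42  0.22]
yaw 3.3->3.0 row [-0.1, 2.5, 164.5, -0.2, 0.1, 0.3]
45 ((0.4880339205265045, 0.21858835220336914), 0.011670876294374466) 0.08786577694229636
50 ((0.3844349682331085, 0.22076959908008575), 0.011543423868715763) 0.08709040159726278
```

Run:
```python
from h import *
p,d=vision.grab_frame('top'); Ct=cloud('top',np.load('top0.npz')['d']);
p,d=vision.grab_frame('side');Cs=cloud('side',d)
for C in(Ct,Cs):
  for x0 in(.525,.535,.545,.555,.565):
    r=[]
    for y0 in(.13,.16,.19,.22,.25,.28):
      m=(abs(C[...,0]-x0)<=.005)&(abs(C[...,1]-y0)<=.015)&(C[...,2]<.14);r.append(C[...,2][m].max().round(3) if m.any() else None)
    print(x0,[None if v is None else float(v) for v in r])
cv2.imwrite('pics/s5.png',cv2.resize(np.hstack([p[90:240,220:340]]),(480,600),interpolation=cv2.INTER_CUBIC))
```

```text
0.525 [0.006, 0.004, 0.004, 0.006, 0.007, 0.005]
0.535 [0.004, 0.079, 0.078, 0.078, 0.072, 0.007]
0.545 [0.085, 0.085, 0.086, 0.087, 0.09, 0.005]
0.555 [0.053, 0.061, 0.107, 0.057, 0.08, 0.006]
0.565 [0.128, 0.129, 0.127, 0.135, 0.129, 0.005]
0.525 [None, None, 0.004, 0.005, 0.003, 0.001]
0.535 [None, 0.074, 0.076, 0.003, 0.004, 0.003]
0.545 [0.087, 0.086, 0.085, 0.086, 0.086, 0.004]
0.555 [0.079, None, 0.103, 0.004, 0.08, 0.004]
0.565 [0.129, 0.129, 0.13, 0.131, 0.127, None]
```

View pics/s5.png

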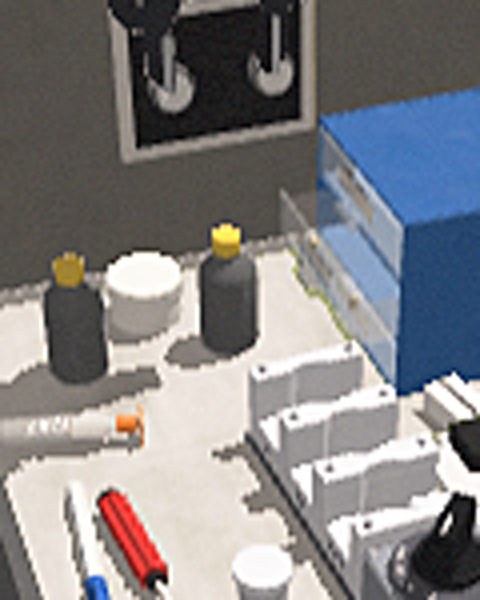

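The side crop shows an open clear drawer behind the left bottle, at crop (300,260), x≥.53 and about 90 mm high. I will grip the left bottle at (228,290) with the fingers along y instead.

Request:
play_rows:
  steps:
    - [[0,2.5,0,0,0,-7],[0,2.5,0,0,0,-14],[0,2.5,0,0,0,-21],[0,2.5,0,0,0,-28],[0,2.5,0,0,0,-35],[0,2.5,0,0,0,-42],[0,2.5,0,0,0,-49],[0,2.5,0,0,0,-56],[0,2.5,0,0,0,-63],[0,2.5,0,0,0,-70],[0,2.5,0,0,0,-77],[0,2.5,0,0,0,-77]]

```text
time: 44.43
tool_pos: [0.4898, 0.2163, 0.1919]
tool_rot: [0.0, 0.085, 0.996, 0.0]
contact_force: [-0.6, 0.2, -0.2]
gripper_width: 0.7
grasp_force: 0.0
```

Run:
```python
from h import *
st(); plan(.488,.2175,.026,80)
```

```text
t44.43 [0.4898 0.2163 0.1919] F [-0.6  0.2 -0.2] w0.700 g0.0 q [ 0.28 -0.14  1.86 -0.    1.41 -1.12]
yaw 80.3->80.0 row [2.1, 0.9, 165.9, 0.0, 0.0, 0.3]
```

Request:
play_rows:
  steps:
    - [[2,1,30,0,0,0],[2,1,60,0,0,0],[2,1,85,0,0,0],[2,1,105,0,0,0],[2,1,125,0,0,0],[2,1,145,0,0,0],[2,1,158,0,0,0],[2,1,165,0,0,0],[2,1,165,0,0,0],[2,1,165,0,0,0]]

```text
time: 45.27
tool_pos: [0.4884, 0.2186, 0.0273]
tool_rot: [0.0, 0.085, 0.996, 0.0]
contact_force: [0.7, 0.1, 0.1]
gripper_width: 0.698
grasp_force: 0.0
```

Request:
play_rows:
  steps:
    - [[0,0,0,0,0,0],[0,0,0,0,0,0],[0,0,0,0,0,0],[0,0,0,0,0,0],[0,0,0,0,0,0],[0,0,0,0,0,0],[0,0,0,0,0,0],[0,0,0,0,0,0]]
  claw: -1

```text
time: 45.93
tool_pos: [0.4896, 0.2192, 0.0287]
tool_rot: [0.002, 0.085, 0.996, 0.001]
contact_force: [-0.4, -1.1, 6.5]
gripper_width: 0.446
grasp_force: 60.9
```

Run:
```python
from h import *
st(); plan(.506,.0821,.13,3)
```

```text
t45.93 [0.4896 0.2192 0.0287] F [-0.4 -1.1  6.5] w0.446 g60.9 q [ 0.28  0.06  1.97 -0.    1.11 -1.12]
yaw 80.3->3.0 row [-39.6, -132.2, -101.3, 0.2, 0.1, 77.3]
```

Request:
play_rows:
  steps:
    - [[0,0,-35,0,0,0],[0,0,-70,0,0,0],[0,0,-105,0,0,0],[-5,-15,-105,0,0,7],[-10,-30,-105,0,0,14],[-15,-45,-105,0,0,21],[-20,-60,-105,0,0,28],[-25,-75,-105,0,0,35],[-30,-90,-105,0,0,42],[-35,-105,-105,0,0,49],[-38,-120,-105,0,0,56],[-40,-132,-105,0,0,63]]

```text
time: 46.93
tool_pos: [0.5048, 0.0809, 0.1314]
tool_rot: [-0.0, 0.595, 0.803, -0.0]
contact_force: [-0.3, 0.3, -1.3]
gripper_width: 0.443
grasp_force: 60.7
```

Request:
play_rows:
  steps:
    - [[0,0,0,0,0,7],[0,0,0,0,0,14],[0,0,0,0,0,14],[0,0,0,0,0,14],[0,0,0,0,0,14]]

```text
time: 47.35
tool_pos: [0.505, 0.082, 0.1316]
tool_rot: [-0.0, 0.686, 0.728, -0.0]
contact_force: [-0.1, 0.8, -0.6]
gripper_width: 0.445
grasp_force: 60.7
```

Run:
```python
from h import *
from scipy.optimize import least_squares
st(); plan(.506,.082,.09,3)
for n in('side','top'):
  p,d=vision.grab_frame(n); C=cloud(n,d)
  m=(C[...,2]>.095)&(C[...,2]<.125)&(np.hypot(C[...,0]-.506,C[...,1]-.082)<.032); q=C[m]
  if len(q)>20:
    r=least_squares(lambda c:np.hypot(q[:,0]-c[0],q[:,1]-c[1])-.02,[.506,.082],loss='soft_l1',f_scale=.001);print(n,len(q),r.x,np.median(abs(r.fun)))
  if n=='side': cv2.imwrite('pics/s6.png',cv2.resize(p[90:240,220:370],(600,600),interpolation=cv2.INTER_CUBIC))
```

```text
t47.35 [0.505  0.082  0.1316] F [-0.1  0.8 -0.6] w0.445 g60.7 q [ 0.02 -0.14  1.97  0.    1.31 -0.04]
yaw 3.4->3.0 row [-0.1, 1.0, 41.6, -0.0, -0.0, 0.4]
side 122 [0.50549806 0.0823622 ] 0.0006809073499118318
```

View pics/s6.png

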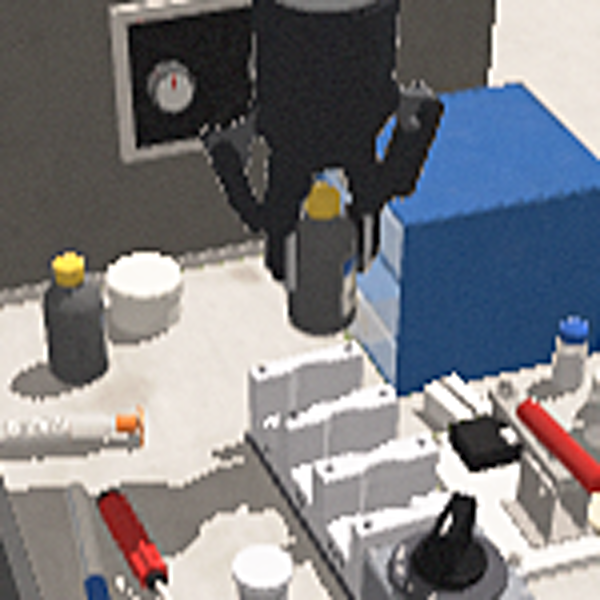

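The bottle hangs upright at crop (322,270) above bay 1, aligned to within a millimetre. Lowering slowly with force checks.

Request:
play_rows:
  steps:
    - [[0,1,15,0,0,0],[0,1,30,0,0,0],[0,1,38,0,0,0],[0,1,42,0,0,0],[0,1,45,0,0,0],[0,1,48,0,0,0],[0,1,51,0,0,0],[0,1,54,0,0,0],[0,1,54,0,0,0]]

```text
time: 48.2
tool_pos: [0.5061, 0.0819, 0.0775]
tool_rot: [-0.0, 0.687, 0.727, -0.0]
contact_force: [0.4, 0.2, -0.5]
gripper_width: 0.447
grasp_force: 60.7
```

Run:
```python
from h import *
st(); print(manip.state()['ft_torque']); plan(.506,.082,.036,3)
```

```text
t48.20 [0.5061 0.0819 0.0775] F [ 0.4  0.2 -0.5] w0.447 g60.7 q [ 0.02 -0.07  2.   -0.    1.21 -0.04]
[-0.02330562 -0.00212664 -0.00685523]
yaw 3.3->3.0 row [0.1, -0.0, 41.5, -0.0, -0.0, 0.3]
```

Entered freely. Continuing to the floor, expected at TCP ≈ .0347.

Request:
play_rows:
  steps:
    - [[0,0,5,0,0,0],[0,0,10,0,0,0],[0,0,15,0,0,0],[0,0,20,0,0,0],[0,0,25,0,0,0],[0,0,30,0,0,0],[0,0,35,0,0,0],[0,0,39,0,0,0],[0,0,41,0,0,0],[0,0,43,0,0,0],[0,0,44,0,0,0],[0,0,44,0,0,0]]

```text
time: 49.2
tool_pos: [0.5066, 0.082, 0.0348]
tool_rot: [0.0, 0.687, 0.727, 0.0]
contact_force: [-2.9, 0.2, 3.2]
gripper_width: 0.444
grasp_force: 61.1
```

Request:
play_rows:
  steps:
    - [[0,0,2,0,0,0],[0,0,3,0,0,0],[0,0,3,0,0,0],[0,0,3,0,0,0]]

```text
time: 49.53
tool_pos: [0.5068, 0.082, 0.0347]
tool_rot: [-0.0, 0.686, 0.727, -0.001]
contact_force: [-13.0, 0.0, 23.2]
gripper_width: 0.442
grasp_force: 63.2
```

Request:
play_rows:
  steps:
    - [[0,0,-3,0,0,0],[0,0,-3,0,0,0],[0,0,-3,0,0,0],[0,0,-3,0,0,0],[0,0,-25,0,0,0],[0,0,-60,0,0,0],[0,0,-100,0,0,0],[0,0,-135,0,0,0],[0,0,-150,0,0,0],[0,0,-150,0,0,0],[0,0,-150,0,0,0]]
  claw: 0.25

```text
time: 50.45
tool_pos: [0.5066, 0.0819, 0.1812]
tool_rot: [0.001, 0.687, 0.727, 0.001]
contact_force: [0.6, 1.0, -0.5]
gripper_width: 0.628
grasp_force: 0.0
```

Run:
```python
from h import *
st(); plan(.383,.2205,.185,3)
p,d=vision.grab_frame('side'); C=cloud('side',d)
m=(C[...,2]>.086)&(C[...,2]<.1)&(np.hypot(C[...,0]-.506,C[...,1]-.082)<.03);print('cap',m.sum(),C[m].mean(0),C[m][:,2].max())
```

```text
t50.45 [0.5066 0.0819 0.1812] F [ 0.6  1.  -0.5] w0.628 g0.0 q [ 0.02 -0.18  1.92  0.    1.4  -0.04]
yaw 3.3->3.0 row [145.4, -115.5, -3.9, 0.1, 0.0, 0.3]
cap 46 [0.50627174 0.07969839 0.09078837] 0.09437600805964963
```

Request:
play_rows:
  steps:
    - [[30,-23,-4,0,0,6],[60,-46,-4,0,0,12],[90,-69,-4,0,0,18],[115,-92,-4,0,0,20],[135,-108,-4,0,0,20],[145,-115,-4,0,0,20],[145,-115,-4,0,0,20],[145,-115,-4,0,0,20],[145,-115,-4,0,0,20]]
  claw: 0.4

```text
time: 51.25
tool_pos: [0.3828, 0.2194, 0.1833]
tool_rot: [-0.0, 0.802, 0.597, -0.001]
contact_force: [0.3, 1.1, 0.6]
gripper_width: 0.701
grasp_force: 0.0
```

Run:
```python
from h import *
st(); plan(.3835,.2205,.025,-17)
```

```text
t51.25 [0.3828 0.2194 0.1833] F [0.3 1.1 0.6] w0.701 g0.0 q [ 0.35 -0.38  2.07 -0.    1.45  0.64]
yaw -16.7->-17.0 row [1.5, 0.6, 158.3, -0.1, 0.1, 0.3]
```

Request:
play_rows:
  steps:
    - [[1.5,0.5,30,0,0,0],[1.5,0.5,60,0,0,0],[1.5,0.5,85,0,0,0],[1.5,0.5,105,0,0,0],[1.5,0.5,125,0,0,0],[1.5,0.5,145,0,0,0],[1.5,0.5,155,0,0,0],[1.5,0.5,157,0,0,0],[1.5,0.5,157,0,0,0],[1.5,0.5,157,0,0,0]]

```text
time: 52.08
tool_pos: [0.385, 0.2214, 0.0287]
tool_rot: [0.0, 0.803, 0.597, 0.001]
contact_force: [-0.5, 0.2, -0.1]
gripper_width: 0.703
grasp_force: 0.0
```

Request:
play_rows:
  steps:
    - [[0,0,0,0,0,0],[0,0,0,0,0,0],[0,0,0,0,0,0],[0,0,0,0,0,0],[0,0,0,0,0,0],[0,0,0,0,0,0],[0,0,0,0,0,0],[0,0,0,0,0,0]]
  claw: -1

```text
time: 52.75
tool_pos: [0.3854, 0.222, 0.0296]
tool_rot: [0.001, 0.802, 0.597, 0.002]
contact_force: [0.2, -0.2, 5.8]
gripper_width: 0.435
grasp_force: 60.8
```

Run:
```python
from h import *
st(); plan(.5088,.0302,.165,3)
```

```text
t52.75 [0.3854 0.222  0.0296] F [ 0.2 -0.2  5.8] w0.435 g60.8 q [ 0.36 -0.17  2.18 -0.    1.12  0.65]
yaw -16.7->3.0 row [-148.0, 173.7, -135.3, 0.2, -0.1, -19.7]
```

Request:
play_rows:
  steps:
    - [[0,0,-35,0,0,0],[0,0,-70,0,0,0],[0,0,-105,0,0,0],[0,0,-137,0,0,0],[-25,29,-137,0,0,-4],[-50,58,-137,0,0,-8],[-75,87,-137,0,0,-12],[-100,116,-137,0,0,-16],[-125,145,-137,0,0,-20],[-148,174,-137,0,0,-20],[-148,174,-137,0,0,-20],[-148,174,-137,0,0,-20]]

```text
time: 53.75
tool_pos: [0.5083, 0.0282, 0.1643]
tool_rot: [-0.001, 0.688, 0.726, -0.0]
contact_force: [-0.1, -0.1, -1.8]
gripper_width: 0.435
grasp_force: 60.8
```

Run:
```python
from h import *
st(); plan(.5088,.0302,.13,3)
```

```text
t53.75 [0.5083 0.0282 0.1643] F [-0.1 -0.1 -1.8] w0.435 g60.8 q [-0.09 -0.18  1.95  0.    1.37 -0.15]
yaw 3.1->3.0 row [2.0, 0.7, 34.3, -0.1, -0.0, 0.1]
```

Request:
play_rows:
  steps:
    - [[1,0.5,15,0,0,0],[2,0.5,30,0,0,0],[2,0.5,34,0,0,0],[2,0.5,34,0,0,0],[2,0.5,34,0,0,0]]

```text
time: 54.17
tool_pos: [0.508, 0.0324, 0.1308]
tool_rot: [-0.0, 0.686, 0.727, -0.0]
contact_force: [-0.7, -0.3, -0.6]
gripper_width: 0.435
grasp_force: 60.8
```

Run:
```python
from h import *
from scipy.optimize import least_squares
st(); plan(.5088,.0302,.08,3)
p,d=vision.grab_frame('side'); C=cloud('side',d)
for zl,zh in((.097,.105),(.105,.115),(.115,.125)):
  m=(C[...,2]>zl)&(C[...,2]<zh)&(np.hypot(C[...,0]-.509,C[...,1]-.03)<.03); q=C[m]
  r=least_squares(lambda c:np.hypot(q[:,0]-c[0],q[:,1]-c[1])-.02,[.509,.03],loss='soft_l1',f_scale=.001);print(len(q),r.x)
```

```text
t54.17 [0.508  0.0324 0.1308] F [-0.7 -0.3 -0.6] w0.435 g60.8 q [-0.08 -0.14  1.97  0.    1.31 -0.14]
yaw 3.4->3.0 row [-2.2, 0.7, 50.8, -0.0, -0.0, 0.4]
8 [0.50809976 0.03323424]
62 [0.50866199 0.03215063]
63 [0.50880786 0.03223769]
```

Request:
play_rows:
  steps:
    - [[-2,0.8,15,0,0,0],[-2,0.8,30,0,0,0],[-2,0.8,38,0,0,0],[-2,0.8,42,0,0,0],[-2,0.8,45,0,0,0],[-2,0.8,48,0,0,0],[-2,0.8,51,0,0,0],[-2,0.8,54,0,0,0],[-2,0.8,54,0,0,0]]

```text
time: 54.97
tool_pos: [0.5092, 0.0297, 0.0765]
tool_rot: [-0.0, 0.687, 0.727, -0.0]
contact_force: [-0.3, -0.5, -2.1]
gripper_width: 0.431
grasp_force: 60.8
```

Run:
```python
from h import *
st(); plan(.5088,.0302,.036,3)
```

```text
t54.97 [0.5092 0.0297 0.0765] F [-0.3 -0.5 -2.1] w0.431 g60.8 q [-0.09 -0.07  2.01 -0.    1.21 -0.15]
yaw 3.3->3.0 row [0.5, -0.3, 40.5, -0.0, -0.0, 0.3]
```

Entered freely.

Request:
play_rows:
  steps:
    - [[0,0,5,0,0,0],[0,0,10,0,0,0],[0,0,15,0,0,0],[0,0,20,0,0,0],[0,0,25,0,0,0],[0,0,30,0,0,0],[0,0,34,0,0,0],[0,0,38,0,0,0],[0,0,40,0,0,0],[0,0,42,0,0,0],[0,0,43,0,0,0],[0,0,43,0,0,0]]

```text
time: 55.97
tool_pos: [0.5095, 0.0297, 0.0356]
tool_rot: [-0.0, 0.686, 0.727, -0.0]
contact_force: [-6.6, 0.7, 10.4]
gripper_width: 0.436
grasp_force: 61.9
```

Request:
play_rows:
  steps:
    - [[0,0,2,0,0,0],[0,0,2.5,0,0,0],[0,0,2.5,0,0,0],[0,0,2.5,0,0,0]]

```text
time: 56.3
tool_pos: [0.5097, 0.0297, 0.0355]
tool_rot: [-0.001, 0.686, 0.727, -0.001]
contact_force: [-15.0, 1.2, 26.6]
gripper_width: 0.433
grasp_force: 63.7
```

Request:
play_rows:
  steps:
    - [[0,0,-4,0,0,0],[0,0,-4,0,0,0],[0,0,-4,0,0,0],[0,0,-4,0,0,0],[0,0,-25,0,0,0],[0,0,-60,0,0,0],[0,0,-100,0,0,0],[0,0,-130,0,0,0],[0,0,-130,0,0,0],[0,0,-130,0,0,0]]
  claw: 0.25

```text
time: 57.13
tool_pos: [0.5109, 0.0295, 0.1636]
tool_rot: [0.002, 0.687, 0.727, 0.001]
contact_force: [0.3, -0.4, -0.8]
gripper_width: 0.627
grasp_force: 0.0
```

Run:
```python
from h import *
st(); plan(.5153,-.0868,.13,-43.5)
p,d=vision.grab_frame('side'); C=cloud('side',d)
for b in((.506,.082),(.509,.03)):
  m=(C[...,2]>.086)&(C[...,2]<.1)&(np.hypot(C[...,0]-b[0],C[...,1]-b[1])<.025);print('cap',m.sum(),C[m].mean(0),C[m][:,2].max())
m=(C[...,2]>.076)&(C[...,2]<.1)&(np.hypot(C[...,0]-.515,C[...,1]+.087)<.025);print(cv2.minAreaRect(C[m][:,:2].astype(np.float32)))
```

```text
t57.13 [0.5109 0.0295 0.1636] F [ 0.3 -0.4 -0.8] w0.627 g0.0 q [-0.09 -0.17  1.94 -0.    1.37 -0.15]
yaw 3.3->-43.5 row [-116.4, -2.4, 33.7, 0.3, -0.1, 46.8]
cap 45 [0.50611524 0.07935046 0.09126406] 0.09478359248108381
cap 51 [0.50909992 0.02704213 0.09106382] 0.09399376049329211
((0.5146316289901733, -0.08796017616987228), (0.037963028997182846, 0.01384049654006958), 45.88771057128906)
```

Both caps sit at the same height, about 91 mm, so both bottles are home. The selector is still off. Going to the knob.

Request:
play_rows:
  steps:
    - [[-20,0,0,0,0,7],[-40,0,0,0,0,14],[-60,0,5,0,0,21],[-80,-1,15,0,0,28],[-100,-2,25,0,0,35],[-116,-2.5,33,0,0,42],[-116,-2.5,33,0,0,47],[-116,-2.5,33,0,0,47],[-116,-2.5,33,0,0,47],[-116,-2.5,33,0,0,47]]
  claw: 0.25

```text
time: 58.02
tool_pos: [0.5129, -0.0858, 0.1271]
tool_rot: [-0.001, 0.919, 0.394, -0.001]
contact_force: [0.1, -0.9, -0.3]
gripper_width: 0.626
grasp_force: 0.0
```

Run:
```python
from h import *
st(); plan(.5153,-.0868,.066,-43.7)
```

```text
t58.02 [ 0.5129 -0.0858  0.1271] F [ 0.1 -0.9 -0.3] w0.626 g0.0 q [-0.31 -0.11  1.95  0.    1.3   0.45]
yaw -43.6->-43.7 row [1.0, 2.6, 61.1, -0.1, 0.0, 0.1]
```

Request:
play_rows:
  steps:
    - [[1,2,20,0,0,0],[1,2,40,0,0,0],[1,2,55,0,0,0],[1,2,61,0,0,0],[1,2,61,0,0,0],[1,2,61,0,0,0]]

```text
time: 58.52
tool_pos: [0.5158, -0.0866, 0.0676]
tool_rot: [0.0, 0.919, 0.394, 0.0]
contact_force: [-0.5, -0.8, 0.2]
gripper_width: 0.624
grasp_force: 0.0
```

Request:
play_rows:
  steps:
    - [[0,0,0,0,0,0],[0,0,0,0,0,0],[0,0,0,0,0,0],[0,0,0,0,0,0],[0,0,0,0,0,0],[0,0,0,0,0,0],[0,0,0,0,0,0],[0,0,0,0,0,0]]
  claw: -1

```text
time: 59.18
tool_pos: [0.5157, -0.0864, 0.0687]
tool_rot: [-0.001, 0.92, 0.393, 0.0]
contact_force: [-3.4, 2.5, 5.6]
gripper_width: 0.149
grasp_force: 60.1
```

Request:
play_rows:
  steps:
    - [[0,0,0,0,0,6],[0,0,0,0,0,12],[0,0,0,0,0,18],[0,0,0,0,0,24],[0,0,0,0,0,30],[0,0,0,0,0,36],[0,0,0,0,0,42],[0,0,0,0,0,48],[0,0,0,0,0,54],[0,0,0,0,0,57],[0,0,0,0,0,57.5],[0,0,0,0,0,57.5]]

```text
time: 60.18
tool_pos: [0.5158, -0.0872, 0.0687]
tool_rot: [0.0, 0.995, -0.098, 0.0]
contact_force: [-3.0, 0.7, 4.7]
gripper_width: 0.147
grasp_force: 59.9
```

Run:
```python
from h import *
st(); plan(.5153,-.0868,.13,-101.2)
```

```text
t60.18 [ 0.5158 -0.0872  0.0687] F [-3.   0.7  4.7] w0.147 g59.9 q [-0.31 -0.03  1.98 -0.    1.19  1.46]
yaw -101.2->-101.2 row [-0.6, -0.2, -61.3, 0.0, -0.0, -0.0]
```

Release, then rise well clear.

Request:
play_rows:
  steps:
    - [[0,0,0,0,0,0],[0,0,0,0,0,0],[0,0,0,0,0,0],[0,0,0,0,0,0],[0,0,0,0,0,0],[0,0,-30,0,0,0],[0,0,-70,0,0,0],[0,0,-110,0,0,0],[0,0,-150,0,0,0],[0,0,-150,0,0,0],[0,0,-150,0,0,0]]
  claw: 0.25

```text
time: 61.1
tool_pos: [0.5176, -0.0875, 0.2213]
tool_rot: [0.001, 0.995, -0.098, 0.004]
contact_force: [0.1, -0.6, 0.0]
gripper_width: 0.621
grasp_force: 0.0
```

Run:
```python
from h import *
st()
p,d=vision.grab_frame('side'); C=cloud('side',d)
m=(C[...,2]>.076)&(C[...,2]<.1)&(np.hypot(C[...,0]-.515,C[...,1]+.087)<.025);print(cv2.minAreaRect(C[m][:,:2].astype(np.float32)))
cv2.imwrite('pics/s7.png',cv2.resize(p[110:350,220:460],(600,600),interpolation=cv2.INTER_CUBIC))
```

```text
t61.10 [ 0.5176 -0.0875  0.2213] F [ 0.1 -0.6  0. ] w0.621 g0.0 q [-0.31 -0.19  1.86  0.    1.46  1.46]
((0.5146708488464355, -0.08672583103179932), (0.016929807141423225, 0.037802424281835556), 79.5764389038086)
```

View pics/s7.png

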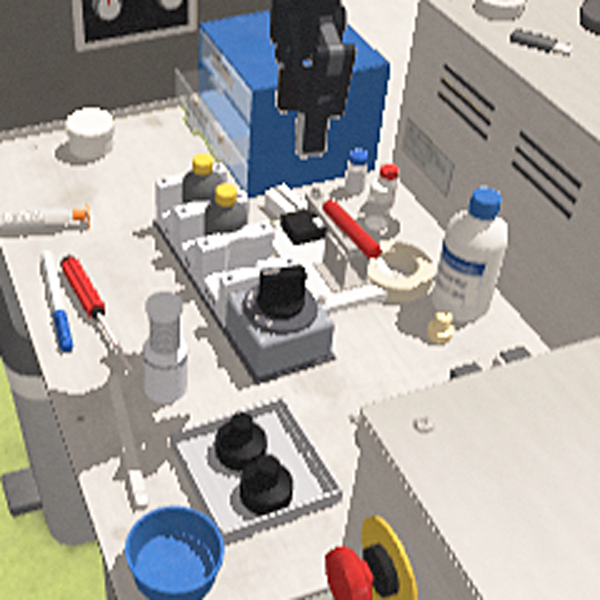

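In the final side crop the bottles are home in bays 1 and 2, with caps at (203,163) and (226,192). Both spacers are upright in the tray, the gauge stands at (165,350), and the knob bar is at −10.4° (about −11° expected for 2 bays). Handing in.

```bash
python3 -c "
from h import *
print(order.job_done())"
```

```text
the job is handed in; nothing more can be done
None
```

The job is done and handed in: the selector was set to off, all three bays were gauged clear after the spacers from bays 1 and 2 went into the tray, the gauge stands upright on the worktop, both bottles are fully home in bays 1 and 2, and the selector is now at 2.

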